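# Hook a dropped spacing collar out from behind a shaper's fence and guard

### The job

A steel spacing collar has been dropped behind the wooden fence, under the fixed guard of the small bench shaper. Take the hooked rod from its rest, reach in over the fence, hook the collar and draw it out along the table through the gap between the two fence boards (the gap is set differently each time: feel for it, gently, and never force collar or hook against the machine; no lifting the collar, no fingers on it) until it lies flat on the table in front of the fence and clear of it. Then hang the hook back in its rest, tip down, without disturbing the glue bottle.

Things in the scene. Friction and masses are not known exactly. Their poses are not given: they have to be found in the camera images.
- shaper: Bench shaper, fixed: steel table 6 mm thick (x -110 to 130 mm, 250 mm wide in front of the fence) with a wooden fence and, behind it, a grey steel guard with a bar grille on top. Origin on the bench under the middle of the fence's front face; z up, +x level through the fence into the guard, y along the fence. Its front (x below 0) is towards the robot.
- fence_mid (a point): On the table (6 mm above the bench) at x = 15 mm, y = 0 of the shaper: rear face of the fence. Fence: two boards, front face x = 0, rear face x = 15 mm, tops 34 mm above the bench; the gap between them is 54 mm wide, open at the top. It is reset and clamped for each job: the gap's middle lies anywhere in y = -35 to +35 mm and is NOT measured: feel along the rear face, or look.
- guard_window (a point): Middle of the window for the rod, at (20, 0, 72) mm of the shaper: free from the fence's top (34 mm above the bench) to the guard's front edge (110 mm). Guard inside: y = -81 to +81 mm, back at x = 121 mm; its bar grille is 114 mm (underside) to 126 mm (screws) high, from x = 18 mm back, bars 27 mm apart. Two clamp knobs stand 16 mm out of the fence's front at y = +-110 mm.
- collar: The dropped part: a plain dark steel spacing collar (thick ring), outer diameter 50 mm, bore 17 mm, 12 mm thick, 0.1 to 0.2 kg. It lies flat on the shaper's table behind the fence. Origin at the centre of its underside, z along its axis (up).
- hook: Hooked rod, 0.12 kg: wooden handle 90 mm long (x), 22 mm wide (y), 24 mm high with flat sides, on a dark steel rod of 8 mm diameter. Origin in the middle of the handle on the rod's axis; +x towards the hooked end, +z up as it hangs. At x = 150 mm the rod turns straight down to 46 mm below the axis; its rear end (ball) is at x = -85 mm. Grip the handle's flat sides from above, across y.
- hook_tip (a point): The lowest end of the hook's down-turned tip (round end, 8 mm diameter), at (150, 0, -46) mm in the hook's frame.
- rest: The hook's rest, fixed: wooden board 215 x 60 x 10 mm with two upright V-forks (10 mm thick, mouths 38 mm wide, tops 92 mm high) at x = -62 and 95 mm. Origin on the bench under the place of the handle's middle; x along the hanging rod towards the hooked end, z up. The hook hangs with its rod in both forks, axis 75 mm above the bench, handle between the forks (12 mm play to the rear one), tip down.
- rest_tip (a point): Where the hook's tip end is when the hook hangs in its rest: (150, 0, 29) mm in the rest's frame.
- carving_foot (a point): A fixed obstacle between rest and shaper: the lower end of a heavy gilt carving on the bench. From here it leans up to the back right, over (0.52, -0.16) at 0.27 m and (0.62, -0.34) at 0.47 m height, about 0.1 m thick; its wooden bed (about 0.1 m high) begins 0.33 m ahead of the robot base. Carry the hook round it on the robot's side: hand 0.3 m from the base axis and 0.25 m high, rod trailing.
- glue_bottle: Bystander: white squeeze bottle with a long nozzle, 40 mm diameter, 152 mm high, standing on the bench; origin under its middle.

How it is judged:
By the outcome, as a careful person would: the job done as asked, in the order asked, and still so for the second after the job is handed in, with the robot touching nothing.
It also fails if it takes over 72 s, if anything falls off the work surface, if the arm or the gripper's body presses on something with over 40 N, if the wrist force passes 120 N, or if a joint passes its speed limit or range.

### The arm

A 7-joint arm with a two-finger parallel gripper is mounted at the origin on a cart in front of the work surface, level with it; the furniture and walls round the work are solid. World frame = base frame: x ahead of the robot, y to its left, z up, the work surface at z = 0. Lengths are in m, angles in rad, forces in N, time in s.
With the tool pointing down it reaches from about 0.4 to 0.925 m from the base axis. Payload 5.6 kg.
Tool frame: the origin (TCP) lies where the fingers leave the gripper's body, on its centre line; the fingertips stand 73 mm ahead of it and the grasp point (between the pads) lies 54 mm ahead of it; z points along the fingers, y is the direction in which the jaws open and shut (so a half turn about z gives the same grasp; the last joint's range is limited). The gripper opens to 85 mm and grips with 20 to 120 N. Pads are 22 mm wide; open, the fingers measure 114 mm over their backs; the gripper's body (76 mm by 85 mm) begins 54 mm behind the grasp point. The pads swing forward as they close: fully open they stand 13 mm farther back than shut.
Start: joints at [-1.324, 0.468, -0.012, 1.603, 0.006, 1.071, -0.056], TCP at [0.186, 0.623, 0.304] pointing down, gripper open.
Joint ranges: [-2.53, 2.53], [-0.31, 2.02], [-1.57, 1.55], [0.28, 2.44], [-1.29, 4.43], [0.15, 1.84], [-2.92, 2.92]. Speed limits (rad/s): [2.57, 2.57, 3.14, 3.14, 3.14, 3.14, 3.14].

### API

Orientations are given as a unit quaternion [w, x, y, z].
In Python, from station import observe, camera, close_job gives the robot as it stands.
- The arm moves only by the tool drive_tool, never from a script. Its argument "increments" is one flat list of numbers, 6 for each row, row after row: the shift along the tool's x, y, z in mm, then the turn, a rotation vector about the tool's x, y, z in degrees. A call has exactly 5 rows; each row shifts and turns the commanded pose from where the row before left it, along the tool's axes as they then stand; what a row does not reach is not made up. A row lasts 1/10 s, in which the tool goes at most 50 mm and 8.59 degrees, less where a joint would pass 70% of its speed; a pose out of reach is approached as far as the arm can. A call is refused whole if a number of a shift passes 50 or a number of a turn 8.59, either way. A call with a gripper value outside its range is refused whole. "grip" is the closure, from -1 (fully open) to 1 (shut), so that 0 is half open, set as the call begins (left out, the last holds). The fingers move at their own pace and stop on an object; the grip force is fixed at half the most. Time passes only in rows, so rows that do not move let the fingers close, or fill a call up. It gives the time, the measured TCP pose, the force and the opening at its end, in the units of the state.
- observe(): the state, without advancing time (a new reading comes with each control period).
- camera(name): name is "scene" or "top" or "wrist"; returns a dict with "img" (480x640x3 uint8, red, green, blue), "z_map" (480x640 float32, m along the optical axis (not along the pixel's ray), 0 where there is no reading), "K" (3x3 intrinsics, pixels), "R" (3x3) and "t" (3): a world point X has camera coordinates R X + t; the wrist camera has in their place "mount" (4x4, takes a point from camera to tool coordinates, whose origin is the TCP and whose axes are the flange's). Camera axes: x right, y down, z forward; pixel columns grow to the right and rows downward; lengths in m; the calibration is good to about 2 mm. The wrist camera is an equidistant fisheye: a pixel r from the principal point sees the ray r / f radians off the axis. A picture is of the moment at which its call begins: read the wrist's pose just before it.
- close_job(): hands the job in, once; it reports no verdict.
The state is a dict: "clock": time; "q": joint angles; "dq": joint speeds; "tau": joint torques, N m; "tool_pos": TCP position; "ee_rot": TCP orientation; "wrist_force": force on the tool from outside, world axes, zero at the start; "ft_torque": the same for the moment, N m; "opening": opening from 0.0 (shut) to 1.0 (fully open).
Only numpy, scipy, OpenCV 4.12 (cv2) and the standard library are available. Lean on these libraries where they do the work, as an engineer would, in place of code of your own. Each camera call takes 0.05 s, during which the arm holds its last target.

## Working session

There is one attempt and no reset: what is moved stays moved. The work goes in short steps, Python scripts to look and compute and a tool call to move; the robot and the scene stay as the last step left them, time stands still between calls to the robot, and variables do not carry over. Pictures are saved under pics/ and viewed, and the job is handed in when it is done.

Besides the shell and the picture viewer there is one more tool, called after "Request:" as name(argument=value, ...) on one line, values as JSON. drive_tool: Moves the arm, as the interface text tells. Its arguments: {"type":"object","properties":{"increments":{"type":"array","items":{"type":"number"}},"grip":{"type":"number"}},"required":["increments"]}

```bash
ls; mkdir -p pics
cat > h.py <<'E'
import numpy as np, cv2
from scipy.spatial.transform import Rotation as Rot
from station import observe, camera, close_job
def save(c,n): cv2.imwrite('pics/'+n,c['img'][:,:,::-1])
def world(c,u,v,z=None,h=None):
    K,R,t=c['K'],np.array(c['R']),np.array(c['t'])
    d=np.array([(u-K[0][2])/K[0][0],(v-K[1][2])/K[1][1],1.0])
    if h is None: return R.T@(d*(c['z_map'][int(v),int(u)] if z is None else z)-t)
    o=-R.T@t; w=R.T@d
    return o+w*(h-o[2])/w[2]
def cloud(c):
    K,R,t=np.array(c['K']),np.array(c['R']),np.array(c['t'])
    v,u=np.mgrid[0:480,0:640]; z=c['z_map']
    P=np.stack([(u-K[0,2])/K[0,0]*z,(v-K[1,2])/K[1,1]*z,z],-1)-t
    W=P@R; W[z==0]=np.nan
    return W
def pix(c,X):
    p=np.array(c['R'])@np.array(X)+np.array(c['t']); q=np.array(c['K'])@p; return q[:2]/q[2]
def tool():
    s=observe(); w,x,y,z=s['ee_rot']; return np.array(s['tool_pos']),Rot.from_quat([x,y,z,w]).as_matrix(),s
E
python3 - <<'E'
from h import *
p,R,s=tool(); print(s); print(R.round(3))
import pickle
for n in ['scene','top','wrist']:
    c=camera(n); save(c,n+'0.png'); pickle.dump(c,open(n+'0.pkl','wb'))
    print(n,np.array(c['K']).round(1).tolist(),[np.array(c[k]).round(3).tolist() for k in ('R','t','mount') if k in c])
    if 'R' in c: print(-np.array(c['R']).T@np.array(c['t']))
E
```

```text
pics
{'clock': 0.0, 'q': array([-1.32399533,  0.46837677, -0.01161391,  1.60365335,  0.00599505,
        1.07142312, -0.05631727]), 'dq': array([ 0.00013686, -0.00175139, -0.00027848,  0.00044838, -0.00016858,
       -0.00111039, -0.00170186]), 'tau': array([ 2.18703390e-04, -5.32379329e+01,  2.16549559e-02, -2.51311183e+01,
        1.13661715e-02,  7.63727498e-03,  7.23466002e-06]), 'tool_pos': array([0.18566762, 0.6224502 , 0.30292618]), 'ee_rot': array([-7.34155305e-05,  1.44430304e-01,  9.89514555e-01, -9.10019914e-04]), 'wrist_force': array([-0.12020854,  0.22513923,  0.65973724]), 'ft_torque': array([-0.00627342,  0.02326353,  0.02581026]), 'opening': 0.9984180443292578}
[[-0.958  0.286 -0.   ]
 [ 0.286  0.958 -0.002]
 [-0.    -0.002 -1.   ]]
scene [[455.6, 0.0, 324.7], [0.0, 455.6, 240.7], [0.0, 0.0, 1.0]] [[[0.992, -0.127, -0.008], [-0.1, -0.739, -0.666], [0.079, 0.661, -0.746]], [-0.516, 0.046, 1.156]]
[ 0.42527565 -0.79678709  0.88864419]
top [[435.0, 0.0, 317.7], [0.0, 435.0, 245.5], [0.0, 0.0, 1.0]] [[[-0.002, -1.0, 0.008], [-0.997, 0.002, -0.075], [0.075, -0.008, -0.997]], [-0.104, 0.525, 1.171]]
[ 0.43601814 -0.09498865  1.20734555]
wrist [[371.6, 0.0, 316.2], [0.0, 371.6, 241.2], [0.0, 0.0, 1.0]] [[[0.0, -0.947, -0.322, 0.083], [1.0, 0.0, 0.0, 0.001], [-0.0, -0.322, 0.947, -0.07], [0.0, 0.0, 0.0, 1.0]]]
```

View pics/scene0.png

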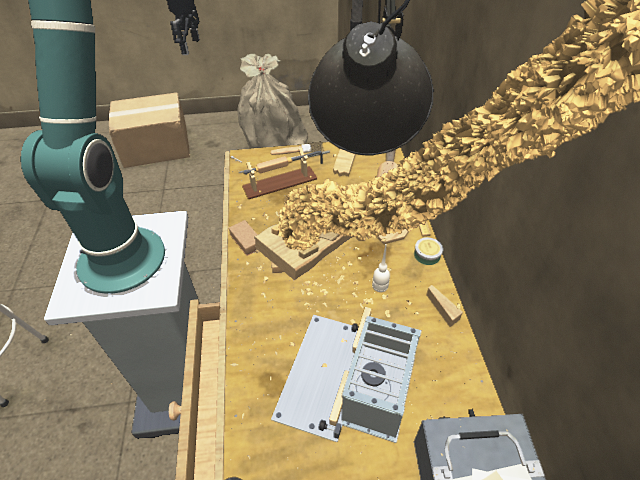

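View pics/top0.png

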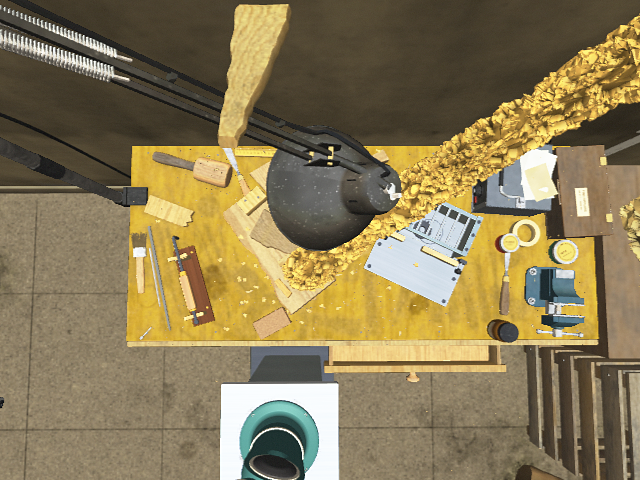

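View pics/wrist0.png

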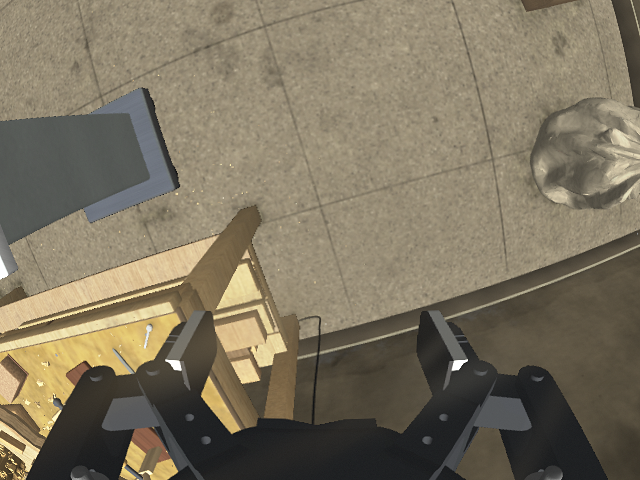

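Run:
```python
from h import *
import pickle
s=pickle.load(open('scene0.pkl','rb'));t=pickle.load(open('top0.pkl','rb'))
def crop(c,x,y,w,h,f,n):
    cv2.imwrite('pics/'+n,cv2.resize(c['img'][y:y+h,x:x+w,::-1],None,fx=f,fy=f,interpolation=cv2.INTER_CUBIC))
crop(s,222,140,120,80,6,'a1.png'); crop(s,265,250,160,200,3,'a2.png')
crop(t,125,220,110,110,5,'a3.png'); crop(t,360,190,130,120,5,'a4.png')
```

```text
(no output)
```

View pics/a1.png

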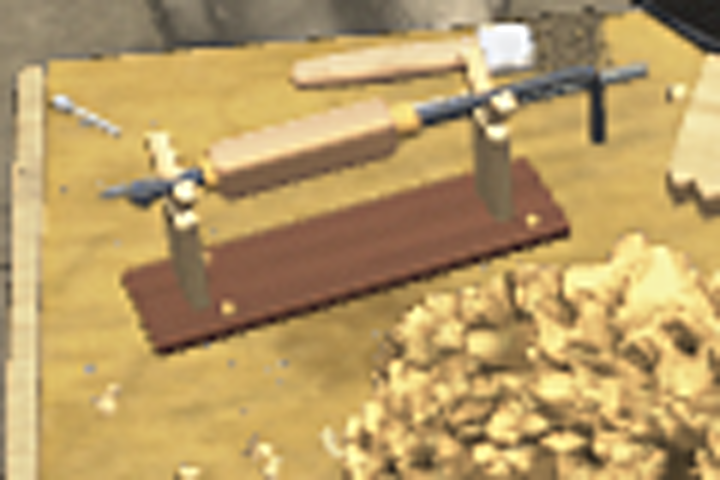

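View pics/a2.png

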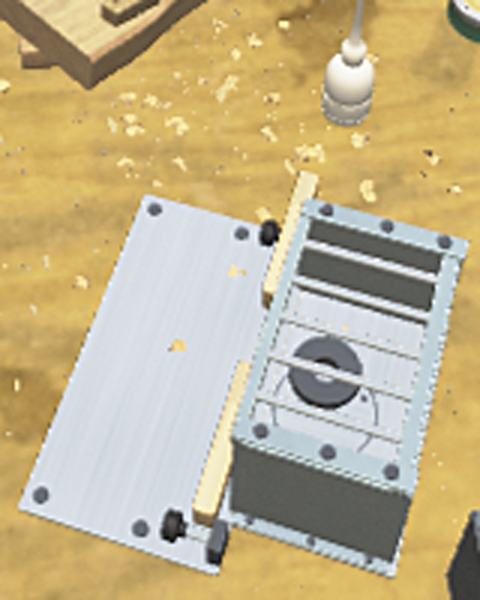

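View pics/a3.png

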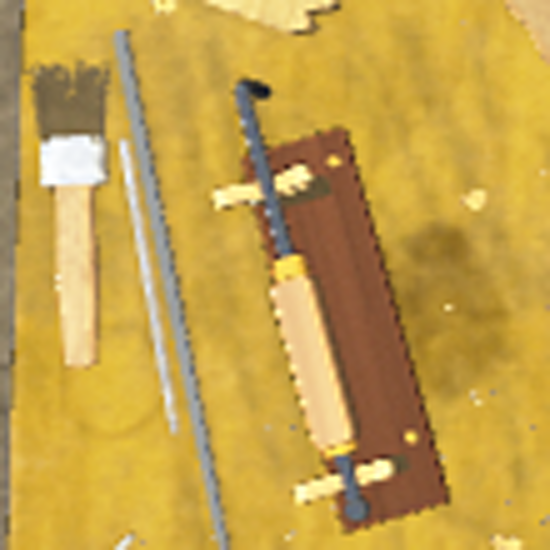

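View pics/a4.png

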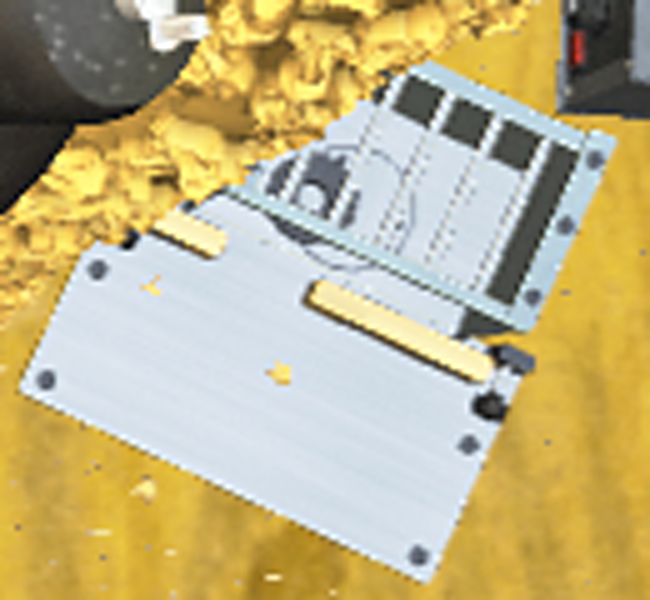

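Run:
```python
from h import *
import pickle
s=pickle.load(open('scene0.pkl','rb'));t=pickle.load(open('top0.pkl','rb'))
T=lambda x,y:(360+x/5,190+y/5)
S=lambda x,y:(265+x/3,250+y/3)
print('table corners')
for n,c,p in [('FLt',t,T(25,390)),('FRt',t,T(430,580)),('FLs',s,S(145,197)),('FRs',s,S(20,508)),('RRs',s,S(220,575))]:
    print(n,world(c,*p,h=.006).round(4),world(c,*p).round(4))
print('fence tops h=.034: gap corners')
for n,c,p in [('L frontright t',t,T(218,254)),('L rearright t',t,T(226,236)),('Rfrontleft t',t,T(308,303)),('R rearleft t',t,T(318,284)),('R front right',t,T(480,378)),('R rear right',t,T(494,360)),
   ('L s rear far',s,S(318,176)),('L s front far',s,S(302,172)),('L front near s',s,S(264,292)),('R fr left s',s,S(241,366)),('R front right s',s,S(196,510)),('R rear right',s,S(212,515))]:
    print(n,world(c,*p,h=.034).round(4),world(c,*p).round(4))
print('guard top h~.12')
for p in [(418,62),(618,135),(525,330)]: print(world(t,*T(*p),h=.12).round(4),world(t,*T(*p)).round(4))
for p in [(308,200),(468,243),(232,436),(410,490)]: print('s',world(s,*S(*p),h=.12).round(4),world(s,*S(*p)).round(4))
print('rest')
A=lambda x,y:(222+x/6,140+y/6)
B=lambda x,y:(125+x/5,220+y/5)
for n,c,p,h in [('ball',t,B(355,510),.075),('bend',t,B(243,90),.075),('handle ends',t,B(289,262),.087),('',t,B(341,450),.087),
 ('board',t,B(345,128),.01),('board',t,B(448,500),.01),('board',t,B(350,530),.01),('boards',s,A(160,350),.01),('boards',s,A(570,230),.01),('boards',s,A(125,272),.01),('boards',s,A(528,160),.01),
 ('bend s',s,A(597,75),.075),('tip s',s,A(597,142),.029),('ball s',s,A(145,190),.075)]:
    print(n,world(c,*p,h=h).round(4),world(c,*p).round(4))
W=cloud(s)
for n,p in [('collar s',S(325,372))]: print(n,world(s,*p,h=.018),world(s,*p))
print('collar t',world(t,*T(316,197),h=.018),world(t,*T(316,197)))
print('bottle',world(s,*S(350,75)), world(s,*S(347,112),h=0),world(s,*S(360,0)))
```

```text
table corners
FLt [ 0.4636 -0.2355  0.006 ] [ 0.4636 -0.2356  0.0056]
FRt [ 0.3588 -0.4572  0.006 ] [ 0.3581 -0.4602 -0.0039]
FLs [ 0.4641 -0.2363  0.006 ] [ 0.4641 -0.2368  0.0069]
FRs [ 0.3588 -0.4577  0.006 ] [ 0.3587 -0.4576  0.0059]
RRs [ 0.4799 -0.5152  0.006 ] [ 0.4804 -0.513  -0.0009]
fence tops h=.034: gap corners
L frontright t [ 0.5364 -0.3378  0.034 ] [ 0.5363 -0.3377  0.0345]
L rearright t [ 0.5462 -0.3423  0.034 ] [ 0.5492 -0.3492  0.0017]
Rfrontleft t [ 0.5097 -0.3862  0.034 ] [ 0.5105 -0.3897  0.0199]
R rearleft t [ 0.52   -0.3918  0.034 ] [ 0.5203 -0.3929  0.0299]
R front right [ 0.4689 -0.4785  0.034 ] [ 0.4687 -0.4771  0.0385]
R rear right [ 0.4786 -0.4864  0.034 ] [ 0.4787 -0.4878  0.0298]
L s rear far [ 0.5917 -0.2529  0.034 ] [ 5.983e-01 -2.315e-01  4.000e-04]
L s front far [ 0.5807 -0.2479  0.034 ] [ 0.5812 -0.2458  0.0307]
L front near s [ 0.5362 -0.3415  0.034 ] [ 0.5368 -0.3389  0.0292]
R fr left s [ 0.5118 -0.3934  0.034 ] [ 0.5118 -0.3931  0.0334]
R front right s [ 0.4692 -0.4839  0.034 ] [ 0.4253 -0.7968  0.8886]
R rear right [ 0.4786 -0.4882  0.034 ] [ 0
[... 772 characters left out ...]
1  ] [0.3063 0.231  0.0019]
boards [0.3257 0.1707 0.01  ] [0.3251 0.1764 0.0048]
boards [0.527  0.2301 0.01  ] [ 5.283e-01  2.422e-01 -4.000e-04]
boards [0.3098 0.2286 0.01  ] [0.3095 0.2314 0.0076]
boards [0.5123 0.2866 0.01  ] [ 0.5136  0.3024 -0.0028]
bend s [0.5457 0.2659 0.075 ] [0.5461 0.2694 0.0723]
tip s [0.5459 0.2724 0.029 ] [0.5456 0.2698 0.0311]
ball s [0.328 0.209 0.075] [0.3286 0.2031 0.0798]
collar s [ 0.56904387 -0.39758344  0.018     ] [ 0.55260845 -0.44321997  0.1175311 ]
collar t [ 0.56917872 -0.39576822  0.018     ] [ 0.57032036 -0.39834693  0.00780324]
bottle [ 0.62870433 -0.18243453  0.05882232] [ 0.63298011 -0.17494502  0.        ] [ 0.63181397 -0.17192436  0.13396983]
```

Run:
```python
from h import *
import pickle
s=pickle.load(open('scene0.pkl','rb'));t=pickle.load(open('top0.pkl','rb'))
A=np.concatenate([cloud(s).reshape(-1,3),cloud(t).reshape(-1,3)]); A=A[~np.isnan(A[:,0])]
# min x (nearest robot) of points in y bands per height
for zl,zh in [(.03,.12),(.12,.2),(.2,.3),(.3,.4),(.4,.5),(.5,.6),(.6,.8)]:
    r=[]
    for y in np.arange(-.6,.45,.05):
        m=(A[:,2]>zl)&(A[:,2]<zh)&(abs(A[:,1]-y-.025)<.025)&(A[:,0]>.22)&(A[:,0]<1)
        r.append(f"{y:.2f}:{np.percentile(A[m,0],1):.2f}" if m.sum()>5 else f"{y:.2f}:--")
    print(zl,zh,' '.join(r))
c=t
for p in [(330,190),(280,180),(330,245),(380,200)]: print('lamp',world(c,*p).round(3))
# bottle
W=cloud(s); img=s['img'].astype(int)
m=(W[...,2]>.03)&(W[...,2]<.16)&(abs(W[...,0]-.632)<.04)&(abs(W[...,1]+.17)<.04)
print('bottle',W[m].mean(0),W[m].min(0),W[m].max(0))
```

```text
0.03 0.12 -0.60:0.28 -0.55:0.48 -0.50:0.47 -0.45:0.49 -0.40:0.47 -0.35:0.54 -0.30:0.55 -0.25:0.74 -0.20:0.43 -0.15:0.39 -0.10:0.36 -0.05:0.33 0.00:0.30 0.05:0.40 0.10:0.43 0.15:0.34 0.20:0.33 0.25:0.45 0.30:0.75 0.35:0.84 0.40:0.66
0.12 0.2 -0.60:0.64 -0.55:0.55 -0.50:0.50 -0.45:0.51 -0.40:0.53 -0.35:0.56 -0.30:0.84 -0.25:0.84 -0.20:0.49 -0.15:0.41 -0.10:0.41 -0.05:0.41 0.00:0.84 0.05:0.84 0.10:0.84 0.15:0.84 0.20:0.84 0.25:0.84 0.30:0.84 0.35:0.84 0.40:0.65
0.2 0.3 -0.60:0.84 -0.55:0.84 -0.50:0.84 -0.45:0.84 -0.40:0.84 -0.35:0.84 -0.30:0.54 -0.25:0.49 -0.20:0.45 -0.15:0.43 -0.10:0.42 -0.05:0.44 0.00:0.84 0.05:0.84 0.10:0.84 0.15:0.84 0.20:0.84 0.25:0.84 0.30:0.84 0.35:0.84 0.40:0.65
0.3 0.4 -0.60:0.84 -0.55:0.84 -0.50:0.84 -0.45:0.84 -0.40:0.84 -0.35:0.55 -0.30:0.53 -0.25:0.51 -0.20:0.49 -0.15:0.49 -0.10:0.84 -0.05:0.84 0.00:0.84 0.05:0.84 0.10:0.84 0.15:0.84 0.20:0.84 0.25:0.84 0.30:0.84 0.35:0.84 0.40:0.65
0.4 0.5 -0.60:0.84 -0.55:0.84 -0.50:0.84 -0.45:0.84 -0.40:0.58 -0.35:0.56 -0.30:0.56 -0.25:0.55 -0.20:0.50 -0.15:0.48 -0.10:0.48 -0.05:0.84 0.00:0.84 0.05:0.84 0.10:0.84 0.15:0.84 0.20:0.84 0.25:0.84 0.30:0.84 0.35:0.84 0.40:0.66
0.5 0.6 -0.60:0.84 -0.55:0.84 -0.50:0.66 -0.45:0.61 -0.40:0.60 -0.35:0.60 -0.30:0.84 -0.25:0.53 -0.20:0.51 -0.15:0.49 -0.10:0.50 -0.05:0.51 0.00:0.84 0.05:0.84 0.10:0.84 0.15:0.84 0.20:0.84 0.25:0.84 0.30:0.84 0.35:0.84 0.40:0.84
0.6 0.8 -0.60:0.84 -0.55:0.66 -0.50:0.64 -0.45:0.63 -0.40:0.63 -0.35:0.84 -0.30:0.84 -0.25:0.55 -0.20:0.53 -0.15:0.56 -0.10:0.61 -0.05:0.62 0.00:0.62 0.05:0.63 0.10:0.63 0.15:0.84 0.20:0.84 0.25:0.84 0.30:-- 0.35:-- 0.40:--
lamp [ 0.564 -0.118  0.58 ]
lamp [ 0.586 -0.043  0.55 ]
lamp [ 0.491 -0.121  0.49 ]
lamp [ 0.544 -0.187  0.608]
bottle [ 0.62866434 -0.17816267  0.06509586] [ 0.61193886 -0.19134589  0.0307282 ] [ 0.64889831 -0.15870225  0.15116951]
```

Request:
drive_tool(increments=[0,0,0,0,0,8.2,0,0,0,0,0,8.2,0,0,0,0,0,8.2,0,0,0,0,0,8.2,0,0,0,0,0,8.2], grip=-1)

```text
clock: 0.65
tool_pos: [0.1857, 0.6227, 0.3035]
ee_rot: [0.0, 0.484, 0.875, -0.0]
wrist_force: [0.3, 0.1, 0.1]
opening: 1.0
```

Request:
drive_tool(increments=[0,0,0,0,0,8.2,0,0,0,0,0,8.2,0,0,0,0,0,8.2,0,0,0,0,0,8.2,0,0,0,0,0,8.2])

```text
clock: 1.15
tool_pos: [0.1857, 0.6227, 0.3035]
ee_rot: [0.0, 0.76, 0.65, -0.0]
wrist_force: [0.3, 0.4, -0.3]
opening: 1.0
```

Request:
drive_tool(increments=[0,0,0,0,0,8.2,0,0,0,0,0,8.2,0,0,0,0,0,8.2,0,0,0,0,0,8.2,0,0,0,0,0,8.2])

```text
clock: 1.65
tool_pos: [0.1856, 0.6227, 0.3035]
ee_rot: [0.0, 0.94, 0.343, -0.0]
wrist_force: [0.5, -0.6, -0.2]
opening: 1.001
```

Request:
drive_tool(increments=[0,0,0,0,0,8.2,0,0,0,0,0,8.2,0,0,0,0,0,8.2,0,0,0,0,0,0,0,0,0,0,0,0])

```text
clock: 2.15
tool_pos: [0.1855, 0.6228, 0.3036]
ee_rot: [0.0, 0.99, 0.139, -0.0]
wrist_force: [1.0, -0.4, 0.0]
opening: 0.999
```

```bash
cat >> h.py <<'E'
def plan(target,yaw=None,n=None,tilt=True):
    """print tool-frame total shift (mm) to world target TCP, and yaw error deg (as tool z turn)"""
    p,R,s=tool()
    d=R.T@(np.array(target)-p)*1000
    print('tcp',p.round(4),'shift tool mm',d.round(1),'dist',np.linalg.norm(d).round(1), 'yaw now',np.degrees(np.arctan2(R[1,0],R[0,0])).round(2),'tilt',np.degrees(R[:2,2]).round(2),'F',s['wrist_force'].round(2),'clk',round(s['clock'],2))
    if yaw is not None:
        y=np.radians(yaw); c,q=np.cos(y),np.sin(y)
        Rt=np.array([[c,q,0],[q,-c,0],[0,0,-1]])
        print('turn tool deg',np.degrees(Rot.from_matrix(R.T@Rt).as_rotvec()).round(2))
E
python3 - <<'E'
from h import *
plan([.4015,.2275,.22],16); print(observe()['q'])
E
```

```text
tcp [0.1855 0.6228 0.3036] shift tool mm [ 98.6 439.5  83.8] dist 458.2 yaw now 16.0 tilt [ 0.   -0.03] F [ 0.99 -0.37  0.04] clk 2.15
turn tool deg [0.03 0.01 0.  ]
[-1.72167023  0.50166964  0.5444139   1.63202618 -0.28468291  1.08851744
 -2.39009438]
```

Request:
drive_tool(increments=[9.8,44,8.4,0,0,0,9.8,44,8.4,0,0,0,9.8,44,8.4,0,0,0,9.8,44,8.4,0,0,0,9.8,44,8.4,0,0,0])

```text
clock: 2.65
tool_pos: [0.2934, 0.4229, 0.2618]
ee_rot: [-0.0, 0.99, 0.139, 0.0]
wrist_force: [1.0, 0.8, 1.0]
opening: 1.003
```

Request:
drive_tool(increments=[9.8,44,8.4,0,0,0,9.8,44,8.4,0,0,0,9.8,44,8.4,0,0,0,9.8,44,8.4,0,0,0,9.8,44,8.4,0,0,0])

```text
clock: 3.15
tool_pos: [0.4004, 0.2247, 0.2199]
ee_rot: [-0.0, 0.99, 0.139, 0.0]
wrist_force: [1.1, 0.7, 0.4]
opening: 0.998
```

Run:
```python
from h import *
import pickle
plan([.4015,.2275,.129],16); print(observe()['q'])
p,R,s=tool()
c=camera('wrist'); c['p'],c['Rt']=p,R; save(c,'w1.png'); pickle.dump(c,open('w1.pkl','wb'))
```

```text
tcp [0.4004 0.2247 0.2199] shift tool mm [ 1.7 -2.3 90.9] dist 91.0 yaw now 15.99 tilt [0.03 0.06] F [1.07 0.68 0.45] clk 3.15
turn tool deg [-0.05 -0.05 -0.01]
[-1.15700523  0.30221651  0.67170737  2.163584   -0.27414867  0.75662399
 -1.59787745]
```

View pics/w1.png

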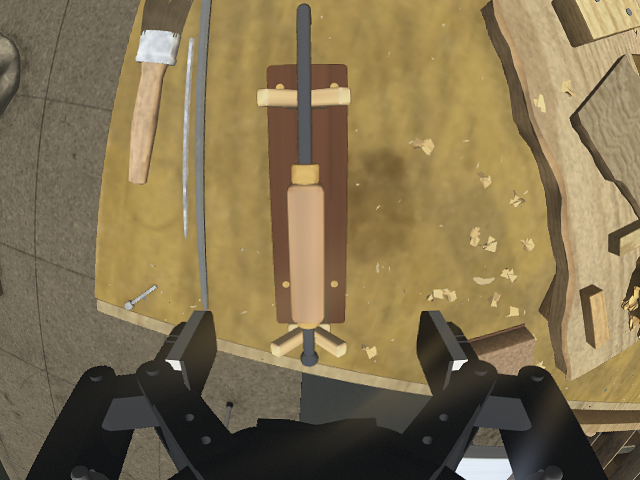

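```bash
cat >> h.py <<'E'
def wray(c,u,v,h):
    K=np.array(c['K']); M=np.array(c['mount']); a=np.array([(u-K[0,2]),(v-K[1,2])])/K[0,0]
    r=np.linalg.norm(a); d=np.array([*(a/max(r,1e-9)*np.sin(r)),np.cos(r)])
    o=c['p']+c['Rt']@M[:3,3]; w=c['Rt']@(M[:3,:3]@d)
    return o+w*(h-o[2])/w[2]
E
python3 - <<'E'
from h import *
import pickle
c=pickle.load(open('w1.pkl','rb'))
th=np.radians(16); ex=np.array([np.cos(th),np.sin(th)]); ey=np.array([-ex[1],ex[0]])
for n,u,v,h in [('bend',304,6,.079),('ball rear',310,365,.075),('rod front L',299,90,.075),('rod front R',310,90,.075),('h front',305,186,.087),('h rear',307,327,.085),('hL',288,255,.087),('hR',325,255,.087),('board c',268,66,.01),('board c',347,64,.01),('',278,324,.01),('',346,323,.01)]:
    X=wray(c,u,v,h); d=X[:2]-[.4015,.2275]; print(n,X.round(4),'in rest frame',(1000*d@ex).round(1),(1000*d@ey).round(1))
E
```

```text
bend [0.5421 0.2735 0.079 ] in rest frame 147.9 5.5
ball rear [0.3189 0.207  0.075 ] in rest frame -85.1 3.1
rod front L [0.4939 0.2627 0.075 ] in rest frame 98.5 8.4
rod front R [0.4956 0.2567 0.075 ] in rest frame 98.5 2.2
h front [0.4432 0.2445 0.087 ] in rest frame 44.8 4.8
h rear [0.3558 0.2191 0.085 ] in rest frame -46.2 4.6
hL [0.4013 0.2432 0.087 ] in rest frame 4.1 15.1
hR [0.4073 0.2224 0.087 ] in rest frame 4.2 -6.5
board c [0.5101 0.2943 0.01  ] in rest frame 122.8 34.2
board c [0.5272 0.2387 0.01  ] in rest frame 123.9 -23.9
 [0.306  0.2337 0.01  ] in rest frame -90.1 32.2
 [0.3236 0.1767 0.01  ] in rest frame -88.9 -27.4
```

Run:
```python
from h import *
plan([.3997,.2311,.129],16.6)
```

```text
tcp [0.4033 0.2173 0.2193] shift tool mm [  0.2 -14.6  90.2] dist 91.4 yaw now 15.42 tilt [ 0.09 -0.17] F [ 2.17 -6.7  -0.9 ] clk 3.2
turn tool deg [ 0.19 -0.04 -1.18]
```

Request:
drive_tool(increments=[0,0,0,0,0,0,0,0,0,0,0,0,0,0,0,0,0,0,0,0,0,0,0,0,0,0,0,0,0,0])

```text
clock: 3.7
tool_pos: [0.3994, 0.2272, 0.22]
ee_rot: [-0.0, 0.99, 0.139, 0.0]
wrist_force: [-0.5, 0.3, 0.4]
opening: 1.002
```

Run:
```python
from h import *
plan([.3997,.2311,.129],16.6)
import pickle
p,R,s=tool()
c=camera('wrist'); c['p'],c['Rt']=p,R; save(c,'w2.png'); pickle.dump(c,open('w2.pkl','wb'))
```

```text
tcp [0.3994 0.2272 0.22  ] shift tool mm [ 1.3 -3.7 91. ] dist 91.1 yaw now 15.94 tilt [0.01 0.02] F [-0.54  0.33  0.45] clk 3.7
turn tool deg [-0.01 -0.01 -0.66]
```

View pics/w2.png

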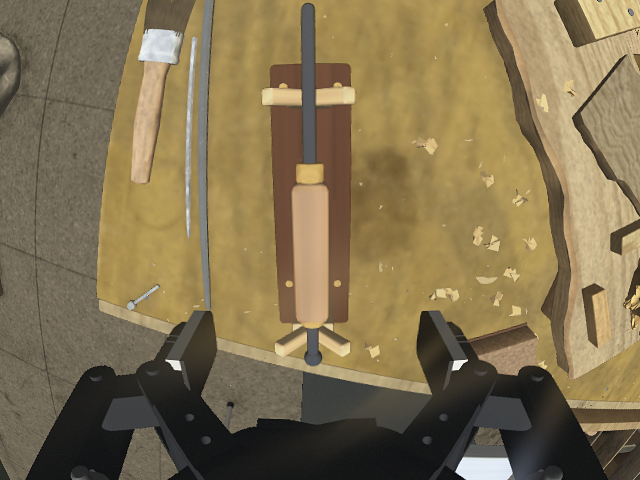

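Run:
```python
from h import *
import pickle
c=pickle.load(open('w2.pkl','rb'))
th=np.radians(16); ex=np.array([np.cos(th),np.sin(th)]); ey=np.array([-ex[1],ex[0]])
for n,u,v,h in [('bend',308,6,.079),('ball rear',313.5,365,.075),('rod L',302.5,90,.075),('rod R',314,90,.075),('h front',311,186,.087),('h rear',311,327,.085),('hL',292.5,255,.087),('hR',329,255,.087),('board c',271,66,.01),('board c',351,64,.01),('',281,324,.01),('',349,323,.01)]:
    X=wray(c,u,v,h); d=X[:2]-[.4015,.2275]; print(n,X.round(4),'in rest frame',(1000*d@ex).round(1),(1000*d@ey).round(1))
```

```text
bend [0.5417 0.2736 0.079 ] in rest frame 147.4 5.7
ball rear [0.3184 0.2071 0.075 ] in rest frame -85.5 3.3
rod L [0.4934 0.2631 0.075 ] in rest frame 98.1 8.9
rod R [0.4951 0.2569 0.075 ] in rest frame 98.1 2.4
h front [0.443  0.2437 0.087 ] in rest frame 44.4 4.1
h rear [0.3554 0.2191 0.085 ] in rest frame -46.7 4.6
hL [0.4009 0.243  0.087 ] in rest frame 3.7 15.1
hR [0.4068 0.2226 0.087 ] in rest frame 3.7 -6.2
board c [0.5095 0.2943 0.01  ] in rest frame 122.3 34.4
board c [0.5269 0.2381 0.01  ] in rest frame 123.5 -24.4
 [0.3056 0.2335 0.01  ] in rest frame -90.5 32.2
 [0.323  0.1765 0.01  ] in rest frame -89.5 -27.4
```

Request:
drive_tool(increments=[0.2,-1.2,20,0,0,-0.2,0.2,-1.2,20,0,0,-0.2,0.2,-1.2,20,0,0,-0.2,0.2,0,14,0,0,0,0.2,0,8,0,0,0])

```text
clock: 4.25
tool_pos: [0.3994, 0.2299, 0.1368]
ee_rot: [0.0, 0.99, 0.143, -0.001]
wrist_force: [0.2, -1.0, -0.2]
opening: 1.002
```

Request:
drive_tool(increments=[0,0,5,0,0,0,0,0,3,0,0,0,0,0,1,0,0,0,0,0,0,0,0,0,0,0,0,0,0,0])

```text
clock: 4.75
tool_pos: [0.4, 0.2301, 0.1293]
ee_rot: [-0.0, 0.99, 0.143, 0.0]
wrist_force: [0.4, 0.4, 1.1]
opening: 0.994
```

Run:
```python
from h import *
plan([.3997,.2311,.129],16.6)
p,R,s=tool()
c=camera('wrist'); save(c,'w3.png')
```

```text
tcp [0.4    0.2301 0.1293] shift tool mm [-0.  -1.1  0.3] dist 1.1 yaw now 16.39 tilt [0.04 0.04] F [0.39 0.38 1.08] clk 4.75
turn tool deg [-0.03 -0.05 -0.21]
```

View pics/w3.png

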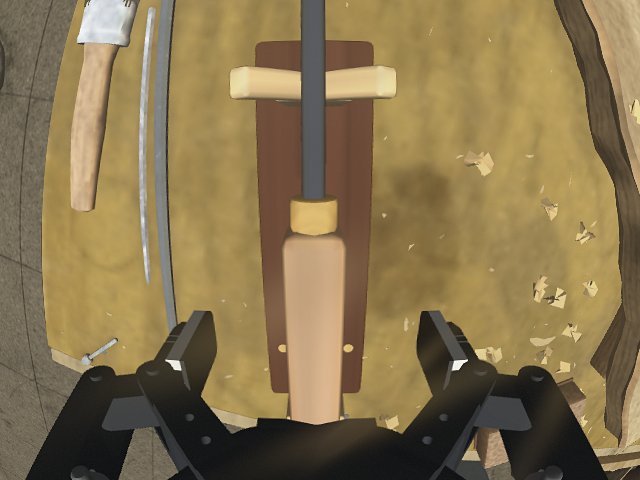

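Request:
drive_tool(increments=[0,0,0,0,0,0,0,0,0,0,0,0,0,0,0,0,0,0,0,0,0,0,0,0,0,0,0,0,0,0], grip=1)

```text
clock: 5.3
tool_pos: [0.3997, 0.2307, 0.1291]
ee_rot: [-0.001, 0.99, 0.143, 0.0]
wrist_force: [-1.1, 2.8, 2.1]
opening: 0.251
```

Request:
drive_tool(increments=[0,0,0,0,0,0,0,0,0,0,0,0,0,0,0,0,0,0,0,0,0,0,0,0,0,0,0,0,0,0])

```text
clock: 5.8
tool_pos: [0.3997, 0.2307, 0.1291]
ee_rot: [-0.001, 0.99, 0.143, 0.0]
wrist_force: [-1.5, 4.4, 4.2]
opening: 0.242
```

Run:
```python
from h import *
plan([.4,.2301,.129],16.6); print(observe()['opening'],observe()['ft_torque'])
c=camera('wrist'); save(c,'w4.png')
```

```text
tcp [0.3997 0.2307 0.1291] shift tool mm [0.1 0.7 0.1] dist 0.7 yaw now 16.44 tilt [0.   0.06] F [-1.52  4.38  4.2 ] clk 5.8
turn tool deg [-0.06 -0.02 -0.16]
0.2418458025345351 [1.00606073 0.45177897 0.04186109]
```

View pics/w4.png

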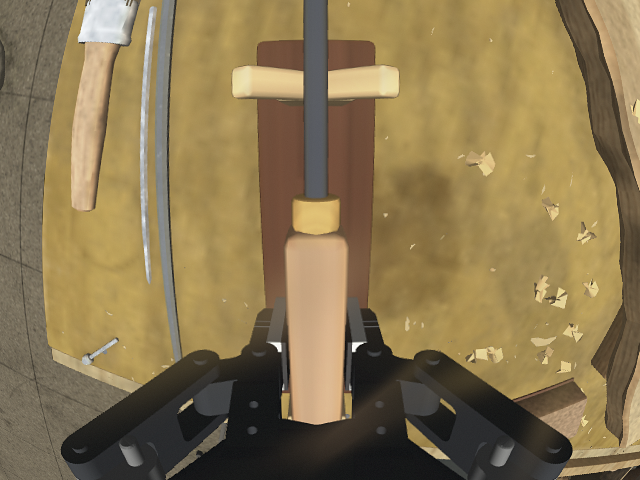

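Request:
drive_tool(increments=[0,0,-4,0,0,0,0,0,-8,0,0,0,0,0,-12,0,0,0,0,0,-16,0,0,0,0,0,-20,0,0,0])

```text
clock: 6.35
tool_pos: [0.3997, 0.2291, 0.1897]
ee_rot: [0.001, 0.99, 0.142, -0.0]
wrist_force: [0.7, 0.5, -0.5]
opening: 0.246
```

Request:
drive_tool(increments=[0,0,-24,0,0,0,0,0,-24,0,0,0,0,0,-20,0,0,0,0,0,-16,0,0,0,0,0,-10,0,0,0])

```text
clock: 6.85
tool_pos: [0.4002, 0.2294, 0.2846]
ee_rot: [-0.001, 0.99, 0.142, 0.001]
wrist_force: [0.3, 1.4, -1.5]
opening: 0.246
```

Run:
```python
from h import *
plan([.27,.15,.29],16.6); print(observe()['opening'],observe()['ft_torque'],observe()['q'].round(2))
import pickle
c=camera('scene'); save(c,'s1.png'); pickle.dump(c,open('s1.pkl','wb'))
```

```text
tcp [0.4002 0.2294 0.2846] shift tool mm [-147.3   39.6   -5.7] dist 152.6 yaw now 16.33 tilt [0.08 0.09] F [ 0.26  1.38 -1.46] clk 6.85
turn tool deg [-0.07 -0.1  -0.27]
0.24579678303230879 [-0.02251251  0.00072786  0.0639234 ] [-1.24  0.19  0.73  2.11 -0.16  0.9  -1.7 ]
```

View pics/s1.png

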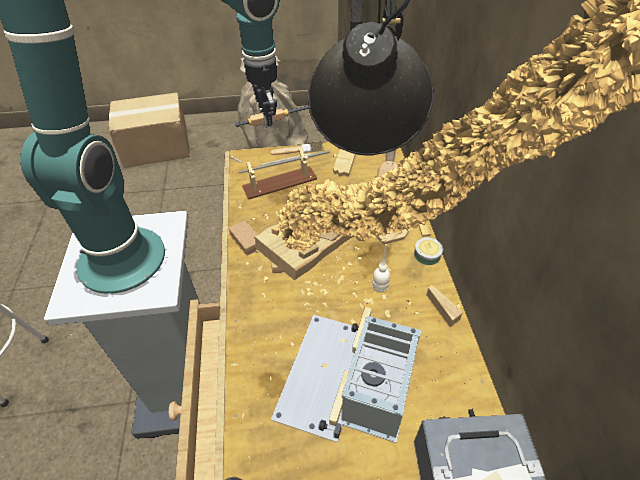

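Run:
```python
from h import *
plan([.28,.14,.287],16.6)
```

```text
tcp [0.4006 0.2298 0.2854] shift tool mm [-141.    52.2   -2.1] dist 150.4 yaw now 16.34 tilt [0.14 0.16] F [ 0.89 -0.41  0.5 ] clk 6.9
turn tool deg [-0.12 -0.18 -0.26]
```

Request:
drive_tool(increments=[-20,8,0,0,0,0,-34,12,0,0,0,0,-34,12,0,0,0,0,-34,12,0,0,0,0,-20,8,0,0,0,0])

```text
clock: 7.4
tool_pos: [0.2758, 0.1381, 0.282]
ee_rot: [0.0, 0.99, 0.143, -0.001]
wrist_force: [0.8, -0.3, -0.6]
opening: 0.244
```

Request:
drive_tool(increments=[0,0,0,0,0,-6,0,0,0,0,0,-8.5,0,0,0,0,0,-8.5,0,0,0,0,0,-8.5,0,0,0,0,0,-8.5])

```text
clock: 7.9
tool_pos: [0.278, 0.1394, 0.2825]
ee_rot: [0.0, 0.88, 0.475, -0.0]
wrist_force: [-0.8, 0.1, -1.5]
opening: 0.243
```

Request:
drive_tool(increments=[0,0,0,0,0,-8.5,0,0,0,0,0,-6.5,0,0,0,0,0,-4,0,0,0,0,0,0,0,0,0,0,0,0])

```text
clock: 8.4
tool_pos: [0.278, 0.1397, 0.2827]
ee_rot: [-0.0, 0.792, 0.611, -0.0]
wrist_force: [-0.3, -0.5, -2.2]
opening: 0.246
```

Run:
```python
from h import *
plan([.28,-.25,.287],75);print(observe()['q'].round(2),observe()['opening'])
```

```text
tcp [0.278  0.1397 0.2827] shift tool mm [-376.4  100.9   -4.2] dist 389.8 yaw now 75.29 tilt [-0.02 -0.01] F [-0.27 -0.53 -2.25] clk 8.4
turn tool deg [-0.02  0.02  0.29]
[-1.48 -0.25  0.82  2.41  0.23  0.92 -1.07] 0.24633044581026997
```

Request:
drive_tool(increments=[-20,16,0,0,0,0,-26,16,0,0,0,0,-26,14,0,0,0,0,-27,13,0,0,0,0,-27,12,0,0,0,0])

```text
clock: 8.9
tool_pos: [0.3152, -0.0013, 0.2829]
ee_rot: [0.0, 0.792, 0.611, 0.0]
wrist_force: [0.3, -0.1, -1.1]
opening: 0.247
```

Request:
drive_tool(increments=[-30,8,0,0,0,0,-33,2,0,0,0,0,-33,0,0,0,0,0,-33,-2,0,0,0,0,-30,-2,0,0,0,0])

```text
clock: 9.4
tool_pos: [0.28, -0.1569, 0.2829]
ee_rot: [0.0, 0.792, 0.61, 0.0]
wrist_force: [-0.3, -0.1, -1.7]
opening: 0.25
```

Run:
```python
from h import *
plan([.30,-.25,.287],75);print(observe()['q'].round(2),observe()['opening'])
```

```text
tcp [ 0.28   -0.1569  0.2829] shift tool mm [-85.   43.   -4.1] dist 95.4 yaw now 75.23 tilt [ 0.01 -0.01] F [-0.26 -0.14 -1.72] clk 9.4
turn tool deg [0.01 0.   0.23]
[-0.68 -0.29  0.98  2.39  0.3   0.94 -0.16] 0.24951625615238487
```

Run:
```python
from h import *
plan([.27,-.30,.284],75)
```

```text
tcp [ 0.28   -0.1569  0.2829] shift tool mm [-141.    26.8   -1.1] dist 143.5 yaw now 75.23 tilt [ 0.01 -0.01] F [-0.26 -0.14 -1.72] clk 9.4
turn tool deg [0.01 0.   0.23]
```

Request:
drive_tool(increments=[-32,6,0,0,0,0,-34,6,0,0,0,0,-32,6,0,0,0,0,-26,5,0,0,0,0,-17,4,0,0,0,0])

```text
clock: 9.9
tool_pos: [0.2713, -0.3001, 0.2836]
ee_rot: [0.001, 0.792, 0.611, -0.002]
wrist_force: [-32.7, -23.4, -4.6]
opening: 0.245
```

Request:
drive_tool(increments=[0,0,0,0,0,6,0,0,0,0,0,8.5,0,0,0,0,0,8.5,0,0,0,0,0,8.5,0,0,0,0,0,8.5])

```text
clock: 10.4
tool_pos: [0.2712, -0.2986, 0.2828]
ee_rot: [-0.0, 0.954, 0.3, 0.0]
wrist_force: [0.9, -0.5, -1.3]
opening: 0.244
```

Request:
drive_tool(increments=[0,0,0,0,0,8.5,0,0,0,0,0,8.5,0,0,0,0,0,8.5,0,0,0,0,0,8.5,0,0,0,0,0,8.5])

```text
clock: 10.9
tool_pos: [0.2712, -0.2986, 0.2828]
ee_rot: [-0.0, 0.998, -0.066, -0.0]
wrist_force: [-0.2, -0.4, -0.9]
opening: 0.243
```

Request:
drive_tool(increments=[0,0,0,0,0,8.5,0,0,0,0,0,6,0,0,0,0,0,3.6,0,0,0,0,0,0,0,0,0,0,0,0])

```text
clock: 11.4
tool_pos: [0.2713, -0.2986, 0.2828]
ee_rot: [-0.0, 0.976, -0.218, -0.0]
wrist_force: [0.3, -0.5, -1.7]
opening: 0.247
```

Run:
```python
from h import *
plan([.3487,-.2917,.164],-25.35);print(observe()['q'].round(2),observe()['opening'])
```

```text
tcp [ 0.2713 -0.2986  0.2828] shift tool mm [ 67.2 -39.1 118.8] dist 142.0 yaw now -25.18 tilt [0.   0.01] F [ 0.35 -0.53 -1.65] clk 11.4
turn tool deg [-0.01  0.    0.17]
[-0.89 -0.3   1.55  2.24  0.38  0.94 -1.59] 0.2469882239830099
```

Run:
```python
from h import *
import pickle
c=camera('scene'); save(c,'s2.png'); pickle.dump(c,open('s2.pkl','wb'))
plan([.3487,-.2917,.164],-25.35);print(observe()['q'].round(4),observe()['opening'])
```

```text
tcp [ 0.2713 -0.2986  0.2828] shift tool mm [ 67.1 -39.1 118.8] dist 142.0 yaw now -25.18 tilt [0.   0.01] F [-0.44  0.01 -1.78] clk 11.45
turn tool deg [-0.01 -0.    0.17]
[-0.8942 -0.3028  1.5457  2.2435  0.3776  0.941  -1.5895] 0.24517324160667545
```

View pics/s2.png

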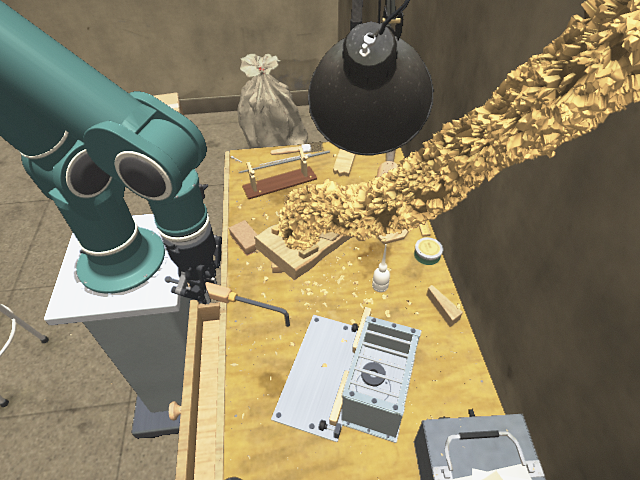

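Request:
drive_tool(increments=[8,-4,0,0,0,0,12,-7,0,0,0,0,14,-8,4,0,0,0,14,-8,10,0,0,0,10,-7,14,0,0,0])

```text
clock: 11.95
tool_pos: [0.3142, -0.2678, 0.2851]
ee_rot: [0.007, 0.976, -0.218, 0.013]
wrist_force: [-0.1, 0.2, -0.7]
opening: 0.246
```

Run:
```python
from h import *
plan([.3487,-.2917,.164],-25.35);print(observe()['q'].round(4),observe()['opening'])
```

```text
tcp [ 0.3142 -0.2678  0.2851] shift tool mm [ 37.9   6.  122.3] dist 128.1 yaw now -25.13 tilt [ 1.31 -1.15] F [-0.14  0.2  -0.69] clk 11.95
turn tool deg [ 0.48 -1.67  0.21]
[-1.0242 -0.3066  1.545   2.2372  0.3965  0.9206 -1.7286] 0.24591786333104224
```

```bash
cat > kin.py <<'E'
import numpy as np, itertools
from scipy.optimize import least_squares
from scipy.spatial.transform import Rotation as Rot
D=[([-1.32399533,.46837677,-.01161391,1.60365335,.00599505,1.07142312,-.05631727],(.18566762,.6224502,.30292618),163.39),
([-1.72167023,.50166964,.5444139,1.63202618,-.28468291,1.08851744,-2.39009438],(.1855,.6228,.3036),16.0),
([-1.15700523,.30221651,.67170737,2.163584,-.27414867,.75662399,-1.59787745],(.4004,.2247,.2199),15.99),
([-1.24,.19,.73,2.11,-.16,.9,-1.7],(.4002,.2294,.2846),16.33),
([-1.48,-.25,.82,2.41,.23,.92,-1.07],(.278,.1397,.2827),75.29),
([-.68,-.29,.98,2.39,.3,.94,-.16],(.28,-.1569,.2829),75.23),
([-.8942,-.3028,1.5457,2.2435,.3776,.941,-1.5895],(.2713,-.2986,.2828),-25.18),
([-1.0242,-.3066,1.545,2.2372,.3965,.9206,-1.7286],(.3142,-.2678,.2851),-25.13)]
def rz(a): c,s=np.cos(a),np.sin(a); return np.array([[c,-s,0],[s,c,0],[0,0,1]])
def ry(a): c,s=np.cos(a),np.sin(a); return np.array([[c,0,s],[0,1,0],[-s,0,c]])
def fk(q,P,S):
    H,L1,L2,L3,ae,aw,az0,ph=P; s1,s3,s5,s7=S
    R=rz(s1*q[0]+az0); p=np.array([0,0,H])
    R=R@ry(q[1])@rz(s3*q[2]); p=p+R@[ae,0,L1]
    R=R@ry(q[3]); p=p+R@[-ae,0,0]
    R=R@rz(s5*q[4]); p=p+R@[0,0,L2]
    R=R@ry(q[5]); p=p+R@[aw,0,0]
    R=R@rz(s7*q[6]+ph); p=p+R@[0,0,L3]
    return p,R
def yawR(y):
    y=np.radians(y); c,s=np.cos(y),np.sin(y); return np.array([[c,s,0],[s,-c,0],[0,0,-1]])
if __name__=='__main__':
    W=[1,1,1,.1,.1,.1,1,.3]
    best=[]
    for S in itertools.product([1,-1],repeat=4):
      for ph0 in (0,np.pi/2,np.pi,-np.pi/2):
        def res(P):
            r=[]
            for (q,p,y),w in zip(D,W):
                pp,R=fk(q,P,S); r+=list((pp-p)*w)+list(.3*w*(R-yawR(y)).ravel())
            return np.array(r)
        o=least_squares(res,[.3,.4,.4,.2,0,0,0,ph0])
        best.append((o.cost,S,o.x))
    best.sort(key=lambda b:b[0])
    for b in best[:4]: print(b[0],b[1],b[2].round(4))
    c,S,P=best[0]
    for q,p,y in D:
        pp,R=fk(q,P,S); print((pp-p).round(4),np.degrees(Rot.from_matrix(R.T@yawR(y)).as_rotvec()).round(2))
E
python3 kin.py
```

```text
9.392431463659394e-05 (-1, -1, -1, -1) [ 0.4969  0.4798  0.4692  0.4025  0.0131 -0.0092 -0.0422  1.5286]
9.392431463660004e-05 (-1, -1, -1, -1) [ 0.4969  0.4798  0.4692  0.4025  0.0131 -0.0092 -0.0422  1.5286]
9.392431463660264e-05 (-1, -1, -1, -1) [ 0.4969  0.4798  0.4692  0.4025  0.0131 -0.0092 -0.0422 -4.7546]
9.392431463681129e-05 (-1, -1, -1, -1) [ 0.4969  0.4798  0.4692  0.4025  0.0131 -0.0092 -0.0422  1.5286]
[-0.0046  0.0065 -0.0003] [-0.1  0.  -0. ]
[ 0.0039 -0.0066 -0.0006] [0.03 0.01 0.  ]
[ 0.0022  0.0017 -0.0027] [-0.05 -0.05  0.  ]
[-0.0008  0.0019 -0.004 ] [0.11 0.24 0.24]
[-0.0037  0.0194  0.0035] [-0.09  0.15  0.22]
[0.0115 0.0107 0.006 ] [-0.1   0.06 -0.09]
[-0.0036  0.0016  0.0032] [-0.01 -0.01 -0.01]
[-0.0007 -0.0023  0.0035] [ 0.56 -1.65 -0.  ]
```

```bash
cat > kin2.py <<'E'
from kin import *
S=(-1,-1,-1,-1)
def fk2(q,P):
    H,L1,L2,L3,a1,b1,a3,b3,a4,b4,a5,b5,a6,b6=P[:14]; 
    R=rz(-q[0]); p=np.array([0,0,H])+R@[a1,b1,0]
    R=R@ry(q[1])@rz(-q[2]); p=p+R@[a3,b3,L1]
    R=R@ry(q[3]); p=p+R@[a4,b4,0]
    R=R@rz(-q[4]); p=p+R@[a5,b5,L2]
    R=R@ry(q[5]); p=p+R@[a6,b6,0]
    R=R@rz(-q[6]+np.pi/2); p=p+R@[0,0,L3]
    return p,R
def fit():
    W=[1,1,1,.1,.1,.1,1,1]
    P0=np.array([.35,.45,.45,.35]+[0]*10)
    def res(P):
        r=[]
        for (q,p,y),w in zip(D,W): r+=list((fk2(q,P)[0]-p)*w*1000)
        return np.array(r+list((P-P0)[:4]*1)+list((P-P0)[4:]*10))
    return least_squares(res,P0).x
if __name__=='__main__':
    P=fit(); print(P.round(4))
    for q,p,y in D: print(((fk2(q,P)[0]-p)*1000).round(2))
    np.save('P.npy',P)
E
python3 kin2.py
```

```text
[ 3.089e-01  5.198e-01  4.727e-01  2.425e-01  2.000e-04 -2.860e-02
  4.000e-04 -2.200e-03 -4.000e-04 -2.200e-03  5.000e-04 -2.000e-04
  3.000e-04 -2.000e-04]
[ 0.01  0.03 -0.02]
[ 0.   -0.04  0.03]
[0.   0.02 0.02]
[-2.29 -1.   -2.67]
[-1.72 -0.87 -0.9 ]
[ 0.16 -1.6   1.08]
[0.04 0.01 0.05]
[-0.01 -0.01 -0.06]
```

```bash
cat > sim.py <<'E'
from kin2 import *
P=np.load('P.npy')
lo=np.array([-2.53,-.31,-1.57,.28,-1.29,.15,-2.92]); hi=np.array([2.53,2.02,1.55,2.44,4.43,1.84,2.92])
def jac(q):
    p0,R0=fk2(q,P); J=np.zeros((6,7))
    for i in range(7):
        d=np.zeros(7); d[i]=1e-5; p,R=fk2(q+d,P)
        J[:3,i]=(p-p0)/1e-5; J[3:,i]=Rot.from_matrix(R@R0.T).as_rotvec()/1e-5
    return J
def step(q,pt,Rt,lam=1e-3,it=10,qn=None,kn=0.0):
    for _ in range(it):
        p,R=fk2(q,P); e=np.r_[pt-p,Rot.from_matrix(Rt@R.T).as_rotvec()]
        J=jac(q); free=np.ones(7,bool)
        for _ in range(4):
            Jf=J[:,free]; dq=np.zeros(7)
            pin=Jf.T@np.linalg.inv(Jf@Jf.T+lam**2*np.eye(6))
            dq[free]=pin@e
            if qn is not None: 
                dq[free]+=(np.eye(free.sum())-pin@Jf)@(kn*(qn-q)[free])
            bad=free&(((q+dq)>hi-.003)&(dq>0)|((q+dq)<lo+.003)&(dq<0))
            if not bad.any(): break
            free&=~bad
        q=np.clip(q+dq,lo+.003,hi-.003)
    return q,np.linalg.norm(e[:3]),np.linalg.norm(e[3:])
def rows(q,incs,sub=5,**k):
    p,R=fk2(q,P); 
    for r in incs:
        r=np.array(r,float)
        for s in range(sub):
            p=p+R@(r[:3]/1000/sub); R=R@Rot.from_rotvec(np.radians(r[3:])/sub).as_matrix()
            q,ep,er=step(q,p,R,it=2,**k)
            p2,R2=fk2(q,P)
            if ep>.001 or er>.01: p,R=p2,R2
    return q,ep,er
if __name__=='__main__':
    q0=np.array(D[0][0])
    for k in [dict(),dict(lam=.05),dict(qn=q0,kn=.01),dict(qn=(lo+hi)/2,kn=.01)]:
        q,ep,er=rows(q0,[[0,0,0,0,0,8.2]]*18,**k); print(k.keys(),q.round(3),D[1][0][2])
    q1=np.array(D[1][0]); q,_,_=rows(q1,[[9.8,44,8.4,0,0,0]]*10); print(q.round(3),'vs',np.round(D[2][0],3))
    q=np.array(D[5][0])
    q,_,_=rows(q,[[-32,6,0,0,0,0]]*4+[[-17,4,0,0,0,0]]);print('D',q.round(3))
    q,_,_=rows(q,[[0,0,0,0,0,8.5]]*11+[[0,0,0,0,0,6.6]]);print(q.round(3),'vs',np.round(D[6][0],3))
E
python3 sim.py
```

```text
dict_keys([]) [-1.723  0.503  0.547  1.633 -0.287  1.089 -2.392] 0.5444139
dict_keys(['lam']) [-1.723  0.503  0.547  1.633 -0.287  1.089 -2.392] 0.5444139
dict_keys(['qn', 'kn']) [-1.734  0.506  0.563  1.633 -0.296  1.09  -2.384] 0.5444139
dict_keys(['qn', 'kn']) [-1.166  0.484 -0.23   1.592  0.121  1.081 -2.723] 0.5444139
[-1.158  0.305  0.67   2.159 -0.274  0.759 -1.602] vs [-1.157  0.302  0.672  2.164 -0.274  0.757 -1.598]
D [-0.874 -0.302  1.537  2.236  0.376  0.951  0.176]
[-0.873 -0.285  1.547  2.236  0.356  0.944 -1.549] vs [-0.894 -0.303  1.546  2.244  0.378  0.941 -1.59 ]
```

```bash
cat > srch.py <<'E'
from sim import *
import sys, multiprocessing as mp
q0=np.array([-1.0242,-.3066,1.545,2.2372,.3965,.9206,-1.7286])
O=np.array([.5107,-.3938]); th=np.radians(-25.35); ex=np.array([np.cos(th),np.sin(th)]); ey=np.array([-ex[1],ex[0]])
def sp(x,y,z): return np.r_[O+x*ex+y*ey,z]
def go(q,pt,yaw,sub=.012,suba=5):
    p,R=fk2(q,P); Rt=yawR(yaw); rv=Rot.from_matrix(R.T@Rt).as_rotvec()
    # force yaw path not crossing +-180 ambiguous: fine
    n=int(max(np.linalg.norm(pt-p)/sub,np.degrees(np.linalg.norm(rv))/suba,1))+1
    mm=9
    for i in range(1,n+1):
        q,ep,er=step(q,p+(pt-p)*i/n,R@Rot.from_rotvec(rv*i/n).as_matrix(),it=2)
        mm=min(mm,(hi-q).min(),(q-lo).min())
        if ep>.002 or er>.02: return q,mm,False
    return q,mm,True
F=[(sp(-.190,.023,.164),-25.35),(sp(-.096,.023,.144),-25.35),(sp(-.096,.034,.109),-25.35),(sp(-.21,.032,.109),-25.35),(sp(-.23,.032,.2),-25.35)]
def ok(p,yaw):
    r=np.hypot(p[0],p[1])
    y=np.radians(yaw); 
    for s in (0.05,.1,.155):
        t=p[:2]+s*np.array([np.cos(y),np.sin(y)])
        if t[1]>-.2 and t[0]>.385: return False
    return r>.29
def ev(seed):
    rng=np.random.default_rng(seed); out=[]
    for _ in range(12):
        W=[]
        for k in range(rng.integers(1,4)):
            while 1:
                a=rng.uniform(-75,20); r=rng.uniform(.3,.5); z=rng.uniform(.22,.45); yaw=rng.uniform(-90,120)
                p=np.array([r*np.cos(np.radians(a)),r*np.sin(np.radians(a)),z])
                if ok(p,yaw): break
            W.append((p,yaw))
        q=q0; good=True; mms=[]
        for p,y in W+F:
            q,mm,g=go(q,p,y); mms.append(mm)
            if not g: good=False;break
        if good: out.append((min(mms[len(W):]),min(mms),W,q))
    return out
if __name__=='__main__':
    # direct
    q=q0
    for p,y in F: q,mm,g=go(q,p,y); print(q.round(2),mm,g)
    with mp.Pool() as pool: R=sum(pool.map(ev,range(60)),[])
    R.sort(key=lambda r:-r[0])
    print(len(R))
    for r in R[:6]: print(round(r[0],3),[(p.round(3).tolist(),round(y)) for p,y in r[2]],r[3].round(2))
E
nproc; time python3 srch.py
```

```text
4
[-1.02 -0.31  1.54  2.25  0.4   0.91 -1.73] 0.003400000000000014 False
[-1.03 -0.31  1.54  2.25  0.4   0.91 -1.74] 0.003400000000000014 False
[-1.03 -0.31  1.54  2.26  0.4   0.9  -1.75] 0.003400000000000014 False
[-1.03 -0.31  1.54  2.27  0.41  0.89 -1.75] 0.003400000000000014 False
[-1.03 -0.31  1.54  2.28  0.41  0.88 -1.76] 0.003400000000000014 False
276
0.214 [([0.339, 0.114, 0.407], -73), ([0.387, -0.255, 0.314], 19), ([0.204, -0.416, 0.335], -38)] [ 1.04  0.28 -0.47  2.22  0.2   0.69 -1.58]
0.204 [([0.103, -0.29, 0.398], 54), ([0.453, -0.193, 0.273], -74)] [ 0.84  0.25 -0.25  2.23  0.1   0.67 -1.49]
0.198 [([0.152, -0.26, 0.444], -68), ([0.411, -0.209, 0.244], -39), ([0.159, -0.334, 0.301], -50)] [ 0.84  0.25 -0.25  2.23  0.1   0.67 -1.49]
0.189 [([0.1, -0.287, 0.413], 33), ([0.267, -0.363, 0.281], -2)] [ 0.56  0.23  0.07  2.25 -0.03  0.66 -1.37]
0.188 [([0.095, -0.318, 0.449], 7), ([0.307, -0.051, 0.228], 88), ([0.342, -0.119, 0.293], -71)] [ 0.78  0.24 -0.18  2.23  0.07  0.67 -1.46]
0.184 [([0.1, -0.304, 0.413], 32), ([0.143, -0.388, 0.234], -53)] [ 0.46  0.23  0.17  2.25 -0.06  0.66 -1.33]
real	1m16.733s
user	4m19.467s
sys	0m0.288s
```

```bash
cat > tr.py <<'E'
from srch import *
def trace(q,pt,yaw,v=False):
    p,R=fk2(q,P); Rt=yawR(yaw); rv=Rot.from_matrix(R.T@Rt).as_rotvec()
    n=int(max(np.linalg.norm(pt-p)/.004,np.degrees(np.linalg.norm(rv))/1,1))+1
    mx=0;mm=9
    for i in range(1,n+1):
        qn,ep,er=step(q,p+(pt-p)*i/n,R@Rot.from_rotvec(rv*i/n).as_matrix(),it=2)
        mx=max(mx,abs(qn-q).max()); q=qn; mm=min(mm,(hi-q).min(),(q-lo).min())
        if ep>.002 or er>.02: print('FAIL',ep,er); 
    print('n',n,'maxstep',mx.round(4),'margin',round(mm,3),q.round(2),'dist',np.linalg.norm(pt-p).round(3))
    return q
if __name__=='__main__':
  for W in [[([.1,-.29,.41],33),([.267,-.363,.281],-2)],[([.1,-.30,.41],30)],[([.12,-.30,.40],30),([.20,-.36,.28],-25)],[([.1,-.30,.41],-25)],[([.14,-.30,.40],-25)],[([.18,-.30,.40],-25)],[([.1,-.30,.35],-25)]]:
    print(W)
    q=q0
    for p,y in W: q=trace(q,np.array(p),y)
    for p,y in F: q=trace(q,p,y)
E
python3 tr.py
```

```text
[([0.1, -0.29, 0.41], 33), ([0.267, -0.363, 0.281], -2)]
n 63 maxstep 0.0334 margin 0.003 [ 0.82 -0.31  0.24  2.2   0.08  1.24  0.03] dist 0.249
n 56 maxstep 0.0136 margin 0.011 [ 0.74  0.16  0.13  2.1  -0.03  0.89 -0.72] dist 0.223
n 40 maxstep 0.0157 margin 0.26 [ 0.52  0.36  0.12  2.18 -0.08  0.6  -1.32] dist 0.16
n 25 maxstep 0.0086 margin 0.267 [ 0.5   0.52  0.12  1.98 -0.1   0.66 -1.34] dist 0.096
n 10 maxstep 0.0072 margin 0.434 [ 0.49  0.57  0.11  1.99 -0.11  0.58 -1.35] dist 0.037
n 29 maxstep 0.0093 margin 0.193 [ 0.53  0.45  0.1   2.25 -0.1   0.45 -1.31] dist 0.114
n 24 maxstep 0.0095 margin 0.186 [ 0.5   0.23  0.13  2.25 -0.05  0.66 -1.34] dist 0.093
[([0.1, -0.3, 0.41], 30)]
n 63 maxstep 0.0302 margin 0.003 [ 0.7  -0.31  0.35  2.19  0.11  1.24 -0.05] dist 0.25
n 88 maxstep 0.0148 margin 0.009 [ 0.47  0.36  0.17  2.18 -0.11  0.6  -1.29] dist 0.35
n 25 maxstep 0.0086 margin 0.265 [ 0.46  0.52  0.16  1.98 -0.13  0.66 -1.3 ] dist 0.096
n 10 maxstep 0.0072 margin 0.436 [ 0.45  0.57  0.15  1.99 -0.15  0.59 -1.31] dist 0.037
n 29 maxstep 0.0093 margin 0.191 [ 0.49  0.45  0.14  
[... 2300 characters left out ...]
172 [ 0.19  0.49  0.51  2.27 -0.51  0.49 -0.92] dist 0.114
n 24 maxstep 0.0111 margin 0.161 [ 0.01  0.27  0.69  2.28 -0.27  0.68 -1.11] dist 0.093
[([0.1, -0.3, 0.35], -25)]
n 57 maxstep 0.026 margin 0.003 [ 0.42 -0.31  0.61  2.3   0.19  1.11 -1.1 ] dist 0.226
n 78 maxstep 0.0094 margin 0.011 [ 0.25  0.38  0.44  2.2  -0.28  0.62 -1.12] dist 0.311
n 25 maxstep 0.0086 margin 0.251 [ 0.27  0.54  0.41  1.99 -0.33  0.68 -1.13] dist 0.096
n 10 maxstep 0.0069 margin 0.437 [ 0.28  0.6   0.37  2.   -0.37  0.61 -1.12] dist 0.037
n 29 maxstep 0.0093 margin 0.179 [ 0.3   0.47  0.37  2.26 -0.37  0.47 -1.05] dist 0.114
n 24 maxstep 0.0095 margin 0.169 [ 0.18  0.24  0.5   2.27 -0.19  0.67 -1.2 ] dist 0.093
```

Run:
```python
from tr import *
from h import tool,plan
plan([.14,-.30,.40],-25.35)
p,R,s=tool(); q=s['q']
inc=[[-10,14,-8,0.1,-.33,0]]*5+[[-10,14,-8,0,0,0]]*5+[[-10,14,-8,0,0,0]]*2
print(inc)
```

```text
tcp [ 0.3142 -0.2678  0.2851] shift tool mm [-140.6  104.1 -118.2] dist 211.1 yaw now -25.13 tilt [ 1.31 -1.15] F [-0.14  0.2  -0.69] clk 11.95
turn tool deg [ 0.48 -1.67  0.21]
[[-10, 14, -8, 0.1, -0.33, 0], [-10, 14, -8, 0.1, -0.33, 0], [-10, 14, -8, 0.1, -0.33, 0], [-10, 14, -8, 0.1, -0.33, 0], [-10, 14, -8, 0.1, -0.33, 0], [-10, 14, -8, 0, 0, 0], [-10, 14, -8, 0, 0, 0], [-10, 14, -8, 0, 0, 0], [-10, 14, -8, 0, 0, 0], [-10, 14, -8, 0, 0, 0], [-10, 14, -8, 0, 0, 0], [-10, 14, -8, 0, 0, 0]]
```

Request:
drive_tool(increments=[-9,7,-8,0.1,-0.33,0,-12,9,-10,0.1,-0.33,0,-12,9,-10,0.1,-0.33,0,-12,9,-10,0.1,-0.33,0,-12,9,-10,0.1,-0.33,0])

```text
clock: 12.45
tool_pos: [0.2422, -0.2821, 0.3324]
ee_rot: [-0.0, 0.976, -0.217, -0.001]
wrist_force: [-1.5, -0.1, -2.1]
opening: 0.243
```

Run:
```python
from tr import *
from h import tool,plan
plan([.14,-.30,.40],-25.35)
p,R,s=tool(); q=s['q']; print(q.round(4),s['dq'].round(2)); trace(q,np.array([.14,-.3,.4]),-25.35)
```

```text
tcp [ 0.2422 -0.2821  0.3324] shift tool mm [-85.   59.6 -67.4] dist 123.8 yaw now -25.12 tilt [-0.09  0.06] F [-1.47 -0.1  -2.09] clk 12.45
turn tool deg [-0.01  0.11  0.23]
[-0.4693 -0.3043  1.0991  2.2385  0.3096  1.0676 -1.5523] [ 1.12 -0.   -0.84 -0.04 -0.19  0.3   0.41]
n 31 maxstep 0.0277 margin 0.006 [ 0.39 -0.3   0.52  2.19  0.16  1.22 -1.18] dist 0.124
```

Works as modelled. Continue.

Request:
drive_tool(increments=[-12,9,-10,0,0,0,-12,9,-10,0,0,0,-12,8,-10,0,0,0,-12,8,-10,0,0,0,-12,8,-9,0,0,0])

```text
clock: 12.95
tool_pos: [0.1701, -0.2948, 0.3815]
ee_rot: [-0.0, 0.976, -0.217, -0.001]
wrist_force: [-0.7, 0.1, -1.5]
opening: 0.248
```

Request:
drive_tool(increments=[-12,9,-9,0,0,0,-10,7,-7,0,0,0,-4,3,-3,0,0,0,0,0,0,0,0,0,0,0,0,0,0,0])

```text
clock: 13.45
tool_pos: [0.1387, -0.301, 0.3998]
ee_rot: [-0.0, 0.976, -0.218, -0.001]
wrist_force: [-0.0, 0.7, -0.8]
opening: 0.245
```

Run:
```python
from tr import *
from h import tool,plan
p,R,s=tool(); q=s['q']; print(q.round(4),s['dq'].round(2)); 
plan(F[0][0],-25.35)
for p,y in F: q=trace(q,p,y)
```

```text
[ 0.3722 -0.3051  0.5375  2.1883  0.165   1.2241 -1.1781] [-0.02  0.    0.01  0.01 -0.   -0.    0.  ]
tcp [ 0.1387 -0.301   0.3998] shift tool mm [186.7 -97.8 235.4] dist 316.0 yaw now -25.18 tilt [-0.11  0.07] F [-0.01  0.69 -0.81] clk 13.45
turn tool deg [-0.02  0.13  0.17]
n 79 maxstep 0.0094 margin 0.011 [ 0.27  0.38  0.42  2.2  -0.26  0.61 -1.14] dist 0.316
n 25 maxstep 0.0086 margin 0.252 [ 0.29  0.54  0.39  1.99 -0.31  0.67 -1.14] dist 0.096
n 10 maxstep 0.0069 margin 0.438 [ 0.29  0.59  0.35  2.   -0.35  0.6  -1.13] dist 0.037
n 29 maxstep 0.0093 margin 0.18 [ 0.32  0.46  0.34  2.26 -0.34  0.46 -1.07] dist 0.114
n 24 maxstep 0.0095 margin 0.17 [ 0.21  0.24  0.47  2.27 -0.17  0.67 -1.21] dist 0.093
```

Request:
drive_tool(increments=[12,-6,15,0,0,0,22,-12,28,0,0,0,26,-13,32,0,0,0,26,-13,32,0,0,0,26,-13,32,0,0,0])

```text
clock: 13.95
tool_pos: [0.2655, -0.2963, 0.2594]
ee_rot: [-0.0, 0.976, -0.217, -0.001]
wrist_force: [0.5, -0.0, -0.3]
opening: 0.247
```

Request:
drive_tool(increments=[26,-13,32,0,0,0,22,-12,28,0,0,0,16,-9,20,0,0,0,8,-5,10,0,0,0,3,-2,4,0,0,0])

```text
clock: 14.45
tool_pos: [0.3495, -0.2908, 0.1654]
ee_rot: [-0.0, 0.976, -0.217, -0.002]
wrist_force: [-0.6, -0.3, -1.1]
opening: 0.247
```

Run:
```python
from tr import *
from h import *
import pickle
plan(F[0][0],-25.35); print(observe()['q'].round(3),observe()['dq'].round(2),observe()['opening'])
c=camera('scene'); pickle.dump(c,open('s3.pkl','wb')); 
cv2.imwrite('pics/s3.png',cv2.resize(c['img'][240:450,230:440,::-1],None,fx=2.8,fy=2.8,interpolation=cv2.INTER_CUBIC))
d=camera('top'); pickle.dump(d,open('t3.pkl','wb')); 
cv2.imwrite('pics/t3.png',cv2.resize(d['img'][180:320,350:500,::-1],None,fx=4,fy=4,interpolation=cv2.INTER_CUBIC))
plan(F[0][0],-25.35)
```

```text
tcp [ 0.3495 -0.2908  0.1654] shift tool mm [-0.2  1.1  1.4] dist 1.8 yaw now -25.06 tilt [-0.22  0.1 ] F [-0.61 -0.3  -1.1 ] clk 14.45
turn tool deg [0.   0.25 0.29]
[ 0.249  0.378  0.438  2.194 -0.27   0.624 -1.127] [ 0.02  0.07 -0.03 -0.02 -0.06 -0.06  0.01] 0.2472799747074807
tcp [ 0.3488 -0.2914  0.1665] shift tool mm [0.2 0.2 2.5] dist 2.5 yaw now -25.16 tilt [-0.14  0.07] F [ 0.2   0.21 -1.16] clk 14.55
turn tool deg [-0.01  0.16  0.19]
```

View pics/s3.png

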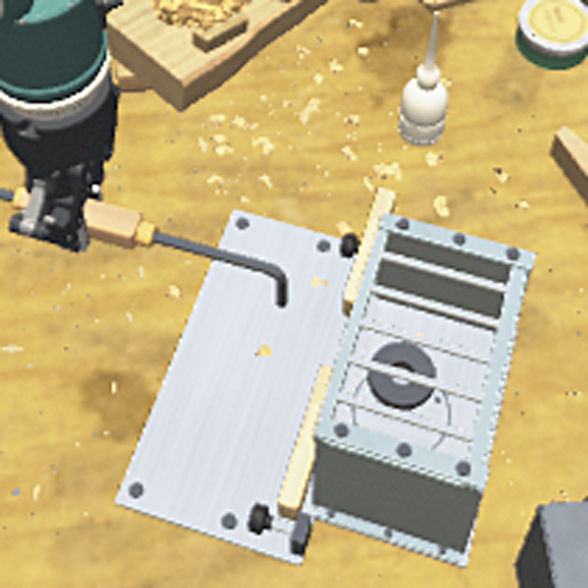

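View pics/t3.png

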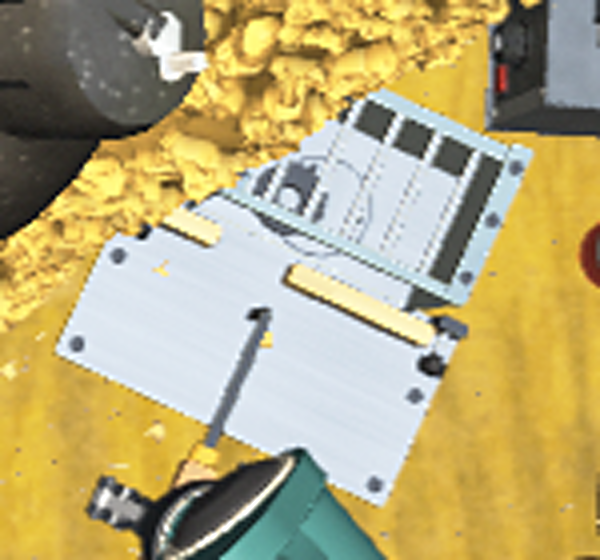

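Run:
```python
from tr import *
from h import *
import pickle
s=pickle.load(open('s3.pkl','rb'));t=pickle.load(open('t3.pkl','rb'))
def sh(X): d=X[:2]-O; return (1000*np.array([d@ex,d@ey])).round(1)
g=cv2.cvtColor(s['img'],cv2.COLOR_RGB2GRAY)
roi=np.zeros_like(g); roi[355:395,355:395]=1
m=((g<110)&(roi>0)).astype(np.uint8)
n,l,st,ce=cv2.connectedComponentsWithStats(cv2.morphologyEx(m,cv2.MORPH_CLOSE,np.ones((5,5),np.uint8)))
i=1+np.argmax(st[1:,4]); print(st[i])
cv2.imwrite('pics/m3.png',cv2.resize(np.hstack([m[350:400,345:405]*255,g[350:400,345:405]]),None,fx=6,fy=6,interpolation=cv2.INTER_NEAREST))
tipz=.0665
for n,c,(u,v) in [('tip s',s,(330.7,347.9)),('tip t',t,(413.5,258.5))]: X=world(c,u,v,h=tipz); print(n,X.round(4),sh(X), c['z_map'][int(v)-2,int(u)],world(c,u,v).round(4))
p,R,_=tool(); print('pred',sh(p+.15*R[:,0]),(p+.15*R[:,0]).round(4))
print('bend pred pix', pix(s,p+.15*R[:,0]+[0,0,-.054]), 'tip', pix(s,p+.15*R[:,0]+[0,0,-.1]),pix(t,p+.15*R[:,0]+[0,0,-.1]),pix(t,p+.15*R[:,0]+[0,0,-.05]))
```

```text
[361 364  26  22 307]
tip s [ 0.4876 -0.3542  0.0665] [-37.9  25.9] 0.89570355 [ 0.4869 -0.3587  0.075 ]
tip t [ 0.4869 -0.3564  0.0665] [-37.6  23.6] 1.2042096 [ 0.4857 -0.3505  0.0923]
pred [-40.2  23.7] [ 0.4846 -0.3552  0.1661]
bend pred pix [329.26628278 336.94052087] tip [329.27618843 348.65055414] [413.04134574 259.38200307] [417.54956894 258.52752973]
```

View pics/m3.png

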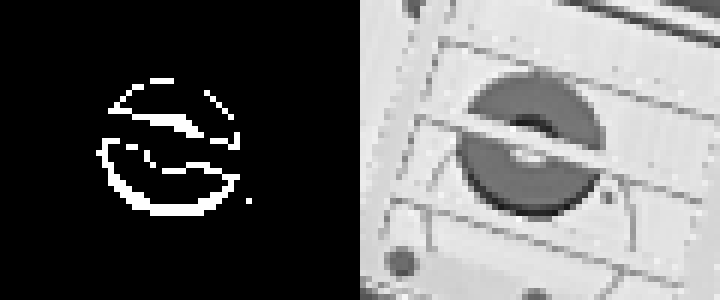

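```bash
cat > col.py <<'E'
from tr import *
from h import *
def sh(X): d=np.asarray(X)[:2]-O; return (1000*np.array([d@ex,d@ey])).round(1)
def collar(c,u0,v0,w=22,lo_=85,hi_=135,dbg=None,h=.018):
    g=cv2.cvtColor(c['img'],cv2.COLOR_RGB2GRAY).astype(int); sat=c['img'].max(2).astype(int)-c['img'].min(2)
    v,u=np.mgrid[int(v0-w):int(v0+w),int(u0-w):int(u0+w)]
    m=((g[v,u]>lo_)&(g[v,u]<hi_)&(sat[v,u]<25)).astype(np.uint8)
    m=cv2.morphologyEx(m,cv2.MORPH_OPEN,np.ones((3,3),np.uint8))
    pts=np.array([world(c,a,b,h=h)[:2] for a,b in zip(u[m>0],v[m>0])])
    ctr=np.median(pts,0)
    for _ in range(5):
        pts=pts[np.linalg.norm(pts-ctr,axis=1)<.030]
        hull=cv2.convexHull((pts*1e5).astype(np.int32).reshape(-1,1,2))[:,0]/1e5
        # centre such that hull at radius ~.0245 robustly
        f=lambda x: np.linalg.norm(hull-x[:2],axis=1)-x[2]
        o=least_squares(f,[*ctr,.025],loss='soft_l1',f_scale=.001); ctr=o.x[:2]
    return o.x,len(pts),m
if __name__=='__main__':
    import pickle
    for n,cen in [('scene0.pkl',(373.6,373)),('s3.pkl',(373.6,373))]:
        c=pickle.load(open(n,'rb')); x,k,m=collar(c,*cen); print(n,x.round(4),k,sh(x))
    print(sh(world(c,373.6,372.9,h=.018)))
E
python3 col.py
```

```text
scene0.pkl [ 0.5692 -0.3945  0.0233] 288 [53.2 24.4]
s3.pkl [ 0.5689 -0.3949  0.0232] 280 [53.1 23.9]
[54.3 24. ]
```

Request:
drive_tool(increments=[0,0,4,0,0.1,0.1,0,0,8,0,0,0.1,6,0,6,0,0,0,9,0,2,0,0,0,10,0,0,0,0,0])

```text
clock: 15.05
tool_pos: [0.3718, -0.3029, 0.1463]
ee_rot: [-0.0, 0.975, -0.22, -0.0]
wrist_force: [-0.3, -0.9, -0.7]
opening: 0.247
```

Request:
drive_tool(increments=[12,0,0,0,0,0,12,0,0,0,0,0,12,0,0,0,0,0,10,0,0,0,0,0,6,0,0,0,0,0])

```text
clock: 15.55
tool_pos: [0.4193, -0.3252, 0.1464]
ee_rot: [-0.0, 0.976, -0.22, 0.0]
wrist_force: [-0.1, 0.6, -1.2]
opening: 0.25
```

Run:
```python
from col import *
plan(np.r_[O+.0512*ex+.023*ey-.15*ex,.146],-25.35)
p,R,s=tool(); print('pred tip',sh(p+.15*R[:,0]),s['q'].round(2))
```

```text
tcp [ 0.4193 -0.3252  0.1464] shift tool mm [13.2 -0.2  0.4] dist 13.2 yaw now -25.38 tilt [0.   0.01] F [-0.13  0.64 -1.24] clk 15.55
turn tool deg [-0.01  0.   -0.03]
pred tip [38.  22.8] [ 0.27  0.51  0.41  2.03 -0.32  0.66 -1.13]
```

Request:
drive_tool(increments=[5,0,0,0,0,0,5,0,0,0,0,0,3,0,0,0,0,0,0,0,0,0,0,0,0,0,0,0,0,0])

```text
clock: 16.05
tool_pos: [0.4297, -0.3303, 0.1464]
ee_rot: [-0.0, 0.975, -0.22, -0.0]
wrist_force: [0.1, -0.0, -1.0]
opening: 0.244
```

Run:
```python
from col import *
import pickle
p,R,s=tool(); print('pred tip',sh(p+.15*R[:,0]),p,s['wrist_force'])
tp=p+.15*R[:,0]
for n,(x,y,w,h,f) in {'scene':(330,330,80,75,9),'top':(400,205,60,60,9)}.items():
    c=camera(n); pickle.dump(c,open(n+'4.pkl','wb'))
    cv2.imwrite(f'pics/{n}4.png',cv2.resize(c['img'][y:y+h,x:x+w,::-1],None,fx=f,fy=f,interpolation=cv2.INTER_CUBIC))
    print(n,[(pix(c,tp+[0.0021,-.001,dz])-[x,y])*f for dz in (-.054,-.1)], (pix(c,[.5692,-.3952,.018])-[x,y])*f)
```

```text
pred tip [49.6 22.5] [ 0.42966689 -0.33025868  0.14637328] [ 0.12537181 -0.00634921 -0.97995803]
scene [array([404.94058949, 231.87532164]), array([389.42644092, 331.47478793])] [388.59308853 386.07595522]
top [array([273.14874198, 197.41307241]), array([232.1434232 , 215.47503501])] [206.94639885 219.53367251]
```

View pics/scene4.png

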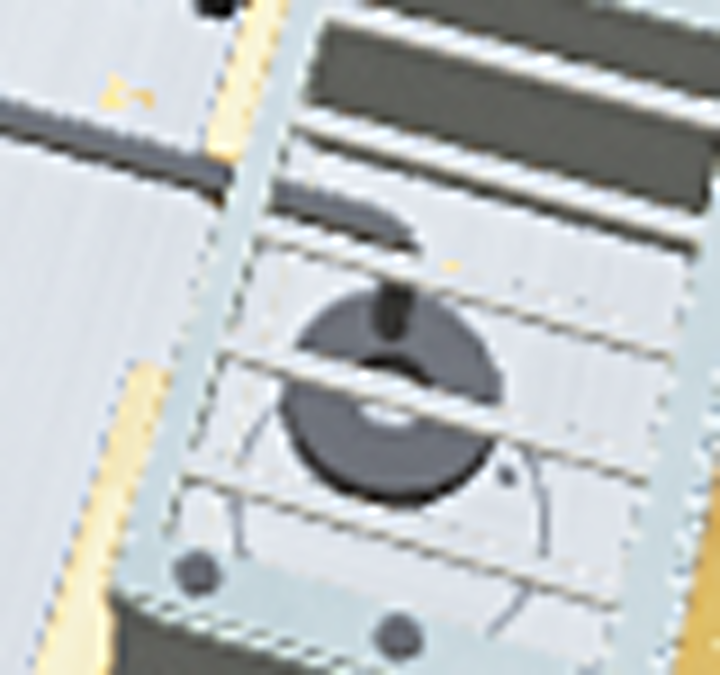

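View pics/top4.png

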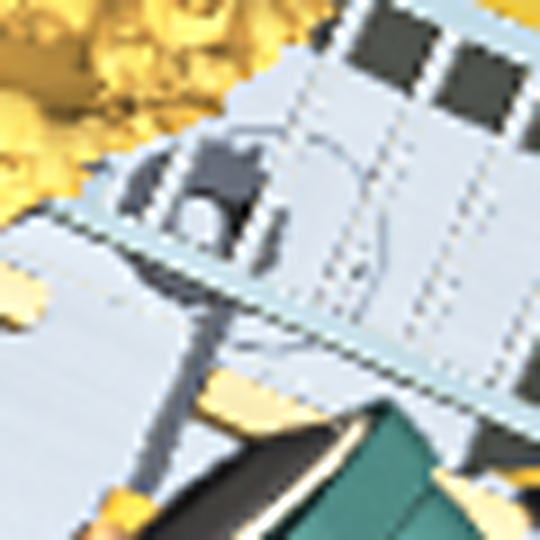

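Run:
```python
from col import *
import pickle
s=pickle.load(open('scene4.pkl','rb'));t=pickle.load(open('top4.pkl','rb'))
S=lambda x,y:(330+x/9,330+y/9); T=lambda x,y:(400+x/9,205+y/9)
print('tip s',sh(world(s,*S(392,333),h=.0464)),'t',sh(world(t,*T(237,220),h=.0464)))
print('col s',sh(world(s,*S(390,386.5),h=.018)),'t bore at .006/.018',sh(world(t,*T(203,222),h=.006)),sh(world(t,*T(203,222),h=.018)), collar(s,373.6,373)[0],sh(collar(s,373.6,373)[0]))
```

```text
tip s [52.5 22.3] t [51.2 20.7]
col s [53.8 23.8] t bore at .006/.018 [54.8 22.4] [52.3 24.6] [ 0.56889056 -0.39490199  0.02318622] [53.1 23.9]
```

Request:
drive_tool(increments=[0.8,-0.9,4,0,0,0,0.7,-0.8,7,0,0,0,0,0,7,0,0,0,0,0,4,0,0,0,0,0,0,0,0,0])

```text
clock: 16.65
tool_pos: [0.4315, -0.3292, 0.1235]
ee_rot: [-0.0, 0.976, -0.22, -0.001]
wrist_force: [-0.2, -0.2, -0.9]
opening: 0.247
```

Request:
drive_tool(increments=[0,0,3,0,0,0,0,0,3,0,0,0,0,0,2,0,0,0,0,0,0,0,0,0,0,0,0,0,0,0])

```text
clock: 17.15
tool_pos: [0.432, -0.3295, 0.1165]
ee_rot: [-0.0, 0.976, -0.22, -0.0]
wrist_force: [-0.3, 0.0, -1.2]
opening: 0.246
```

Run:
```python
from col import *
import pickle
p,R,s=tool(); print('pred tip',sh(p+.15*R[:,0]),p,s['wrist_force'],s['ft_torque'])
tp=p+.15*R[:,0]
for n,(x,y,w,h,f) in {'scene':(330,330,80,75,9)}.items():
    c=camera(n); pickle.dump(c,open(n+'5.pkl','wb'))
    cv2.imwrite(f'pics/{n}5.png',cv2.resize(c['img'][y:y+h,x:x+w,::-1],None,fx=f,fy=f,interpolation=cv2.INTER_CUBIC))
```

```text
pred tip [51.4 24.3] [ 0.43203682 -0.32946923  0.11646333] [-0.34340168  0.03317905 -1.17153889] [-0.01172349  0.08527473 -0.03636897]
```

View pics/scene5.png

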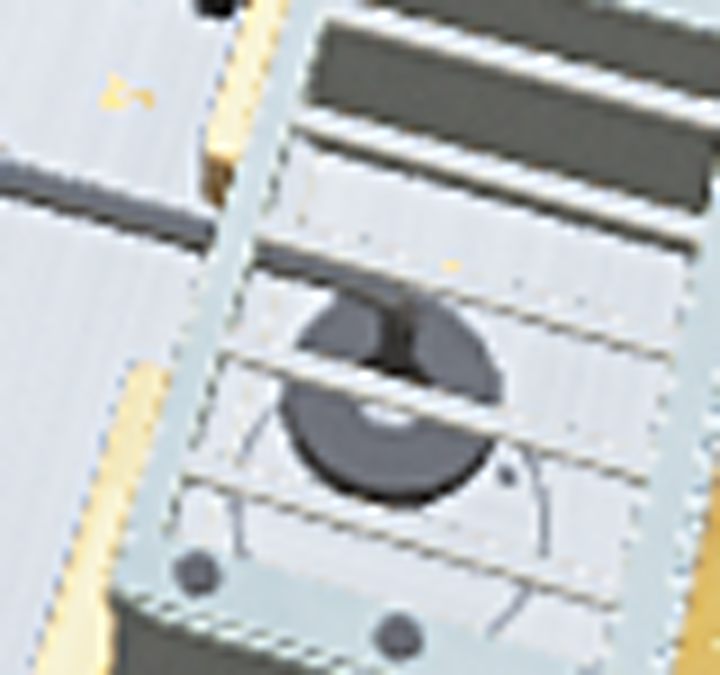

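Request:
drive_tool(increments=[0,0,2,0,0,0,0,0,2,0,0,0,0,0,2,0,0,0,0,0,1,0,0,0,0,0,0,0,0,0])

```text
clock: 17.7
tool_pos: [0.4319, -0.3294, 0.1092]
ee_rot: [-0.0, 0.976, -0.22, -0.0]
wrist_force: [0.3, 1.4, -0.7]
opening: 0.245
```

```bash
cat > look.py <<'E'
from col import *
import pickle,sys
def look(tag):
    p,R,s=tool(); c=camera('scene'); pickle.dump(c,open(f'scene{tag}.pkl','wb'))
    f=9;x,y,w,h=310,325,85,75
    cv2.imwrite(f'pics/scene{tag}.png',cv2.resize(c['img'][y:y+h,x:x+w,::-1],None,fx=f,fy=f,interpolation=cv2.INTER_CUBIC))
    print('pred tip',sh(p+.15*R[:,0]),'cam tip~',sh(p+.15*R[:,0])+[2.4,-.5],'tcp',p.round(4),'F shaper',(s['wrist_force'][:2]@ex).round(2),(s['wrist_force'][:2]@ey).round(2),s['wrist_force'][2].round(2),'T',s['ft_torque'].round(2),'clk',round(s['clock'],2))
    return c
if __name__=='__main__': look(sys.argv[1])
E
python3 look.py 6
```

```text
pred tip [51.2 24.3] cam tip~ [53.6 23.8] tcp [ 0.4319 -0.3294  0.1092] F shaper -0.36 1.4 -0.69 T [-0.   -0.01  0.  ] clk 17.7
```

View pics/scene6.png

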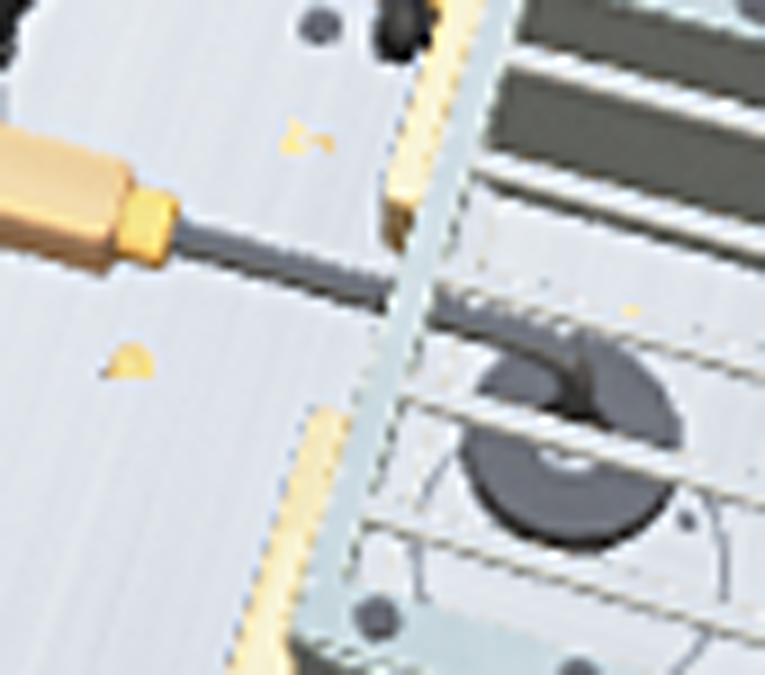

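Run:
```python
from col import *
import pickle
c=pickle.load(open('scene6.pkl','rb')); S=lambda x,y:(310+x/9,325+y/9)
for n,p,h in [('L top front corner',(385,200),.034),('L bottom front corner',(388,240),.006),('L bottom rear',(405,250),.006),('L top inner rear',(413,207),.034),('R top front-left',(315,408),.034),('R top rear-left',(348,416),.034)]: print(n,sh(world(c,*S(*p),h=h)))
t=pickle.load(open('top4.pkl','rb')); T=lambda x,y:(400+x/9,205+y/9)
t0=pickle.load(open('top0.pkl','rb')); T0=lambda x,y:(360+x/5,190+y/5)
for n,p in [('L front',(216,255)),('L rear',(227,238)),('R front',(307,305)),('R rear',(317,284))]: print(n,sh(world(t0,*T0(*p),h=.034)))
# blue/yellow mask
hsv=cv2.cvtColor(t0['img'],cv2.COLOR_RGB2HSV); m=cv2.inRange(hsv,(15,60,150),(35,255,255))
cv2.imwrite('pics/gap.png',cv2.resize(np.vstack([t0['img'][230:260,390:450,::-1],cv2.cvtColor(m,cv2.COLOR_GRAY2BGR)[230:260,390:450]]),None,fx=12,fy=10,interpolation=cv2.INTER_NEAREST))
```

```text
L top front corner [ 0.1 58.3]
L bottom front corner [ 0.5 63.4]
L bottom rear [ 5.  62.1]
L top inner rear [ 6.7 58.5]
R top front-left [-0.8  4. ]
R top rear-left [6.7 4.4]
L front [-1.7 62.3]
L rear [ 9.3 60.8]
R front [-5.4  6.5]
R rear [7.3 6.2]
```

View pics/gap.png

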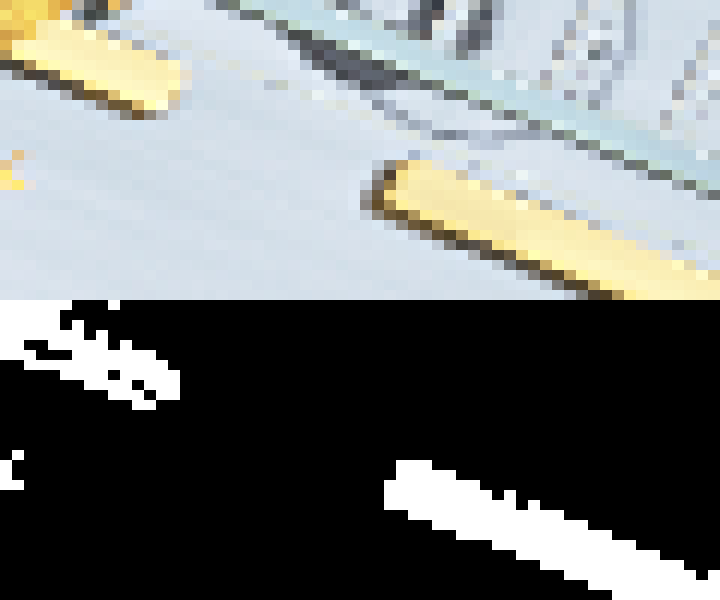

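Request:
drive_tool(increments=[0,-2,0,0,0,0,0,-3,0,0,0,0,0,-3,0,0,0,0,0,-3,0,0,0,0,0,-1,0,0,0,0])

```text
clock: 18.25
tool_pos: [0.4374, -0.3182, 0.1094]
ee_rot: [-0.0, 0.976, -0.22, -0.0]
wrist_force: [-0.0, -0.2, -0.8]
opening: 0.246
```

Request:
drive_tool(increments=[0,-1,0,0,0,0,0,0,0,0,0,0,0,0,0,0,0,0,0,0,0,0,0,0,0,0,0,0,0,0])

```text
clock: 18.75
tool_pos: [0.4376, -0.3177, 0.1094]
ee_rot: [-0.0, 0.976, -0.22, -0.0]
wrist_force: [-0.1, -0.6, -0.4]
opening: 0.251
```

```bash
python3 look.py 7
python3 - <<'E'
from col import *
import pickle
c=pickle.load(open('scene7.pkl','rb'))
x=collar(c,*pix(c,np.r_[O+.0535*ex+.0324*ey,.018]))
print(x[0],x[1],sh(x[0]))
E
```

```text
pred tip [51.4 37.4] cam tip~ [53.8 36.9] tcp [ 0.4376 -0.3177  0.1094] F shaper 0.19 -0.54 -0.43 T [-0.03 -0.02 -0.04] clk 18.75
[ 0.57242656 -0.38757461  0.02276806] 216 [53.1 32.1]
```

View pics/scene7.png

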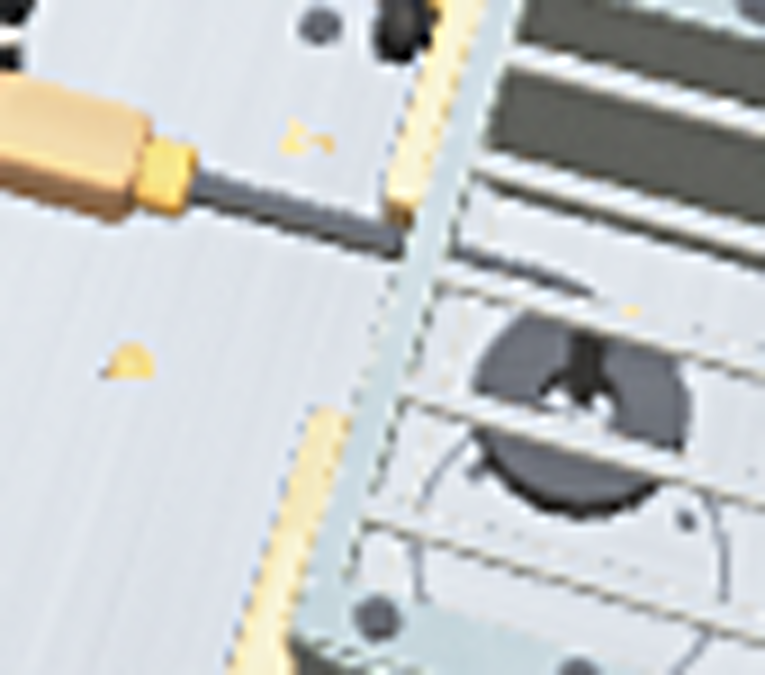

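Request:
drive_tool(increments=[0,2,0,0,0,0,0,2.5,0,0,0,0,-2,0,0,0,0,0,-3,0,0,0,0,0,-3,0,0,0,0,0])

```text
clock: 19.3
tool_pos: [0.4283, -0.3183, 0.1095]
ee_rot: [-0.0, 0.976, -0.22, -0.0]
wrist_force: [1.3, -0.0, -1.9]
opening: 0.248
```

Request:
drive_tool(increments=[-3,0,0,0,0,0,-2,0,0,0,0,0,-1,0,0,0,0,0,0,0,0,0,0,0,0,0,0,0,0,0])

```text
clock: 19.8
tool_pos: [0.4229, -0.3156, 0.1094]
ee_rot: [-0.0, 0.976, -0.22, -0.0]
wrist_force: [0.2, 0.6, -1.3]
opening: 0.246
```

```bash
python3 look.py 8
python3 - <<'E'
from col import *
import pickle
c=pickle.load(open('scene8.pkl','rb'))
x=collar(c,*pix(c,np.r_[O+.043*ex+.0324*ey,.018]))
print(x[0],x[1],sh(x[0]))
E
```

```text
pred tip [37.2 32.9] cam tip~ [39.6 32.4] tcp [ 0.4229 -0.3156  0.1094] F shaper -0.11 0.62 -1.28 T [0.02 0.05 0.02] clk 19.8
[ 0.56423179 -0.38331424  0.02268143] 196 [43.9 32.4]
```

View pics/scene8.png

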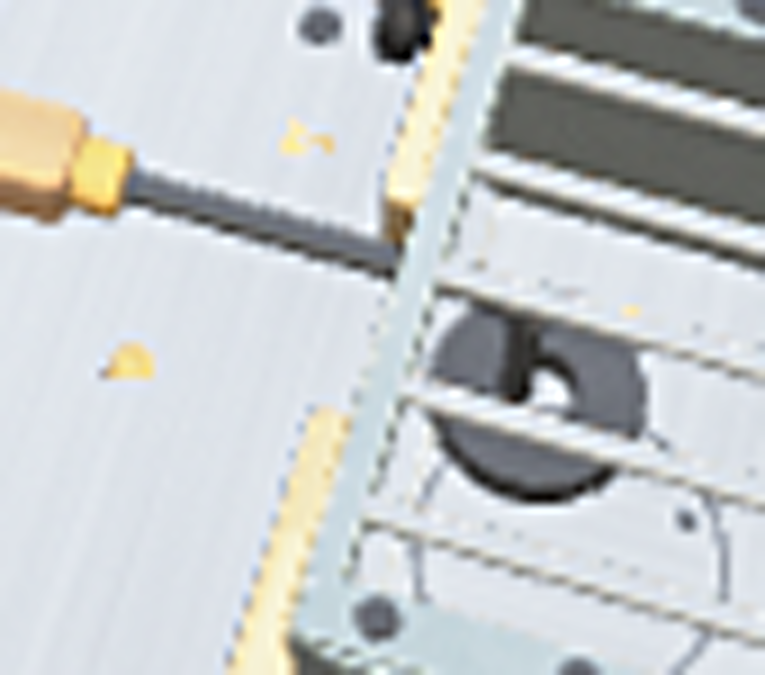

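Request:
drive_tool(increments=[-3,0,0,0,0,0,-4,0,0,0,0,0,-4,0,0,0,0,0,-4,0,0,0,0,0,-3,0,0,0,0,0])

```text
clock: 20.35
tool_pos: [0.4063, -0.3079, 0.1095]
ee_rot: [-0.0, 0.976, -0.22, -0.0]
wrist_force: [1.3, 0.1, -1.2]
opening: 0.244
```

```bash
python3 look.py 9
python3 - <<'E'
from col import *
import pickle
c=pickle.load(open('scene9.pkl','rb'))
x=collar(c,*pix(c,np.r_[O+.026*ex+.0324*ey,.018]))
print(x[0],x[1],sh(x[0]))
E
```

```text
pred tip [18.9 32.8] cam tip~ [21.3 32.3] tcp [ 0.4063 -0.3079  0.1095] F shaper 1.15 0.61 -1.22 T [-0.08 -0.17 -0.07] clk 20.35
[ 0.54901397 -0.37877557  0.02025828] 137 [28.2 30. ]
```

View pics/scene9.png

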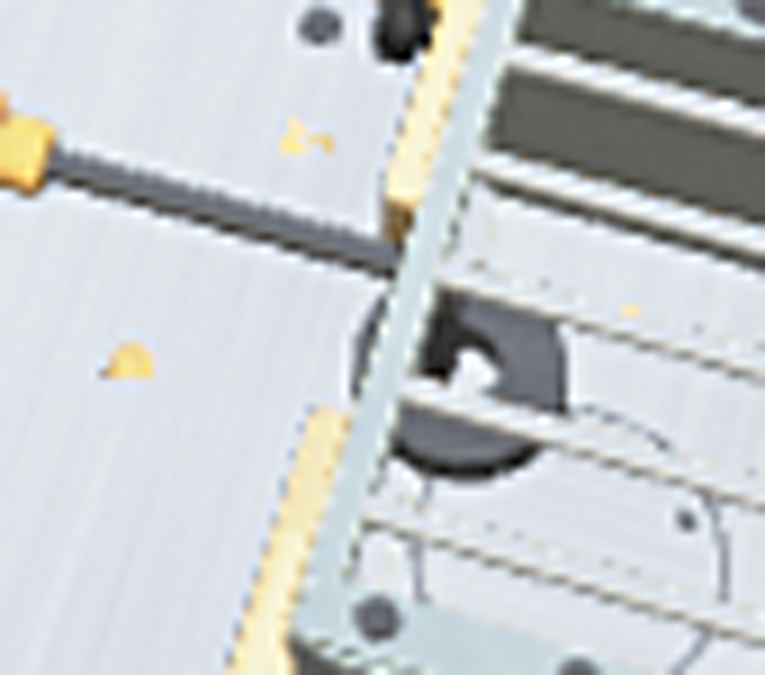

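Request:
drive_tool(increments=[-1.5,0,0,0,0,0,-1.5,0,0,0,0,0,-1.5,0,0,0,0,0,-1.5,0,0,0,0,0,-1.5,0,0,0,0,0])

```text
clock: 20.9
tool_pos: [0.3999, -0.3048, 0.1094]
ee_rot: [-0.0, 0.976, -0.22, -0.0]
wrist_force: [0.5, -0.1, -1.1]
opening: 0.243
```

Request:
drive_tool(increments=[-1.5,0,0,0,0,0,-1.5,0,0,0,0,0,-1.5,0,0,0,0,0,-1.5,0,0,0,0,0,-1.5,0,0,0,0,0])

```text
clock: 21.4
tool_pos: [0.3931, -0.3015, 0.1095]
ee_rot: [-0.0, 0.976, -0.22, -0.0]
wrist_force: [-0.1, -0.5, -0.8]
opening: 0.244
```

```bash
python3 look.py 10
```

```text
pred tip [ 4.2 32.9] cam tip~ [ 6.6 32.4] tcp [ 0.3931 -0.3015  0.1095] F shaper 0.16 -0.52 -0.82 T [-0.03 -0.09  0.02] clk 21.4
```

View pics/scene10.png

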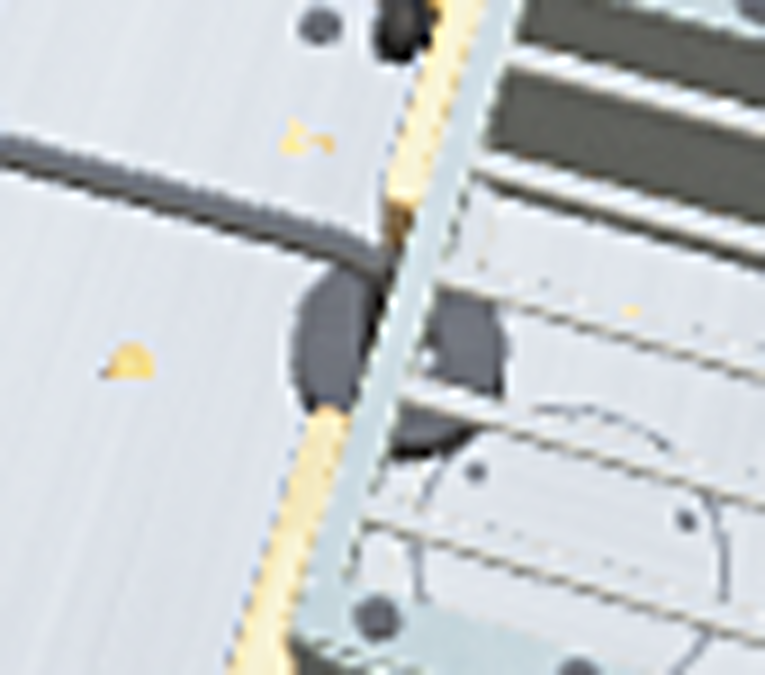

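Request:
drive_tool(increments=[-1.5,0,0,0,0,0,-1.5,0,0,0,0,0,-1.5,0,0,0,0,0,-1.5,0,0,0,0,0,-1.5,0,0,0,0,0])

```text
clock: 21.95
tool_pos: [0.3863, -0.2983, 0.1095]
ee_rot: [-0.0, 0.976, -0.22, -0.0]
wrist_force: [1.0, -0.8, -0.4]
opening: 0.248
```

Request:
drive_tool(increments=[-1.5,0,0,0,0,0,-1.5,0,0,0,0,0,-2,0,0,0,0,0,-2,0,0,0,0,0,-2,0,0,0,0,0])

```text
clock: 22.45
tool_pos: [0.3781, -0.2944, 0.1094]
ee_rot: [-0.0, 0.976, -0.22, -0.0]
wrist_force: [0.3, -0.9, -2.1]
opening: 0.247
```

Request:
drive_tool(increments=[-2,0,0,0,0,0,-2,0,0,0,0,0,-3,0,0,0,0,0,-3,0,0,0,0,0,-3,0,0,0,0,0])

```text
clock: 22.95
tool_pos: [0.3663, -0.2888, 0.1095]
ee_rot: [-0.0, 0.976, -0.22, -0.0]
wrist_force: [1.5, -0.5, -1.1]
opening: 0.248
```

Request:
drive_tool(increments=[-4,0,0,0,0,0,-5,0,0,0,0,0,-5,0,0,0,0,0,-5,0,0,0,0,0,-4,0,0,0,0,0])

```text
clock: 23.45
tool_pos: [0.3453, -0.2788, 0.1095]
ee_rot: [-0.0, 0.976, -0.22, -0.0]
wrist_force: [1.1, -0.2, -1.5]
opening: 0.244
```

```bash
python3 look.py 11; python3 -c "
from h import *; print(observe()['q'].round(2))"
```

```text
pred tip [-48.7  32.9] cam tip~ [-46.3  32.4] tcp [ 0.3453 -0.2788  0.1095] F shaper 1.06 0.25 -1.5 T [-0.04 -0.08 -0.04] clk 23.45
[ 0.3   0.48  0.36  2.24 -0.36  0.48 -1.07]
```

View pics/scene11.png

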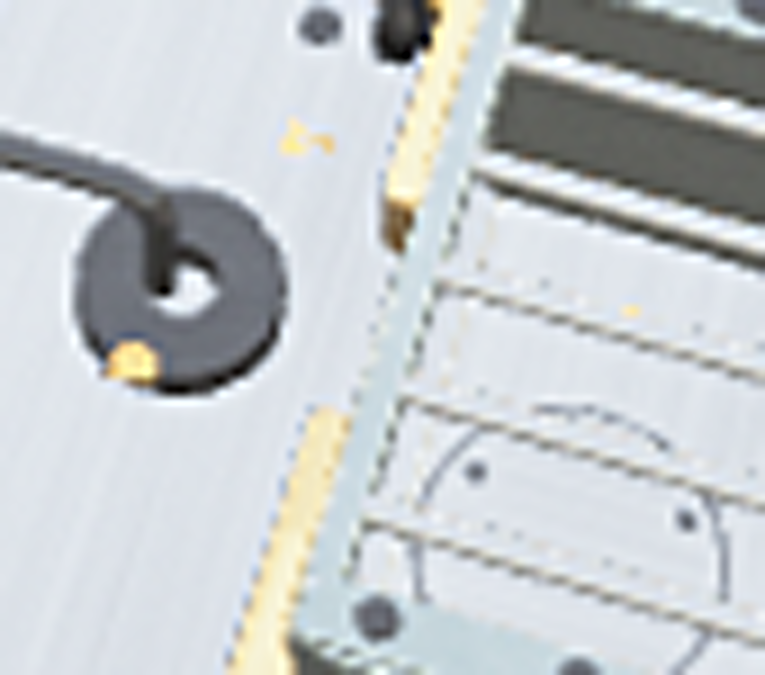

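Request:
drive_tool(increments=[-4,0,0,0,0,0,-4,0,0,0,0,0,-3,0,0,0,0,0,-1,0,0,0,0,0,0,0,0,0,0,0])

```text
clock: 24.0
tool_pos: [0.3347, -0.2738, 0.1095]
ee_rot: [-0.0, 0.976, -0.22, -0.0]
wrist_force: [0.0, -0.5, -1.5]
opening: 0.252
```

Request:
drive_tool(increments=[2,0,0,0,0,0,2.4,0,0,0,0,0,0,0,0,0,0,0,0,0,0,0,0,0,0,0,-1,0,0,0])

```text
clock: 24.5
tool_pos: [0.3388, -0.2757, 0.1104]
ee_rot: [-0.0, 0.976, -0.22, -0.0]
wrist_force: [0.8, -0.0, -0.8]
opening: 0.25
```

Request:
drive_tool(increments=[0,0,-2,0,0,0,0,0,-3,0,0,0,0,0,-4,0,0,0,0,0,-5,0,0,0,0,0,-5,0,0,0])

```text
clock: 25.0
tool_pos: [0.3389, -0.2758, 0.13]
ee_rot: [-0.0, 0.976, -0.22, -0.0]
wrist_force: [-0.4, 0.2, -1.6]
opening: 0.245
```

```bash
python3 look.py 12
python3 - <<'E'
from col import *
import pickle
c=pickle.load(open('scene12.pkl','rb'))
x=collar(c,*pix(c,np.r_[O-.054*ex+.0324*ey,.018]))
print(x[0],x[1],sh(x[0])); print(observe()['q'].round(2))
E
```

```text
pred tip [-55.7  32.9] cam tip~ [-53.3  32.4] tcp [ 0.3389 -0.2758  0.13  ] F shaper -0.43 0.01 -1.62 T [0.05 0.08 0.07] clk 25.0
[ 0.47579378 -0.34043837  0.02312379] 278 [-54.4  33.3]
[ 0.27  0.43  0.4   2.25 -0.33  0.52 -1.09]
```

View pics/scene12.png

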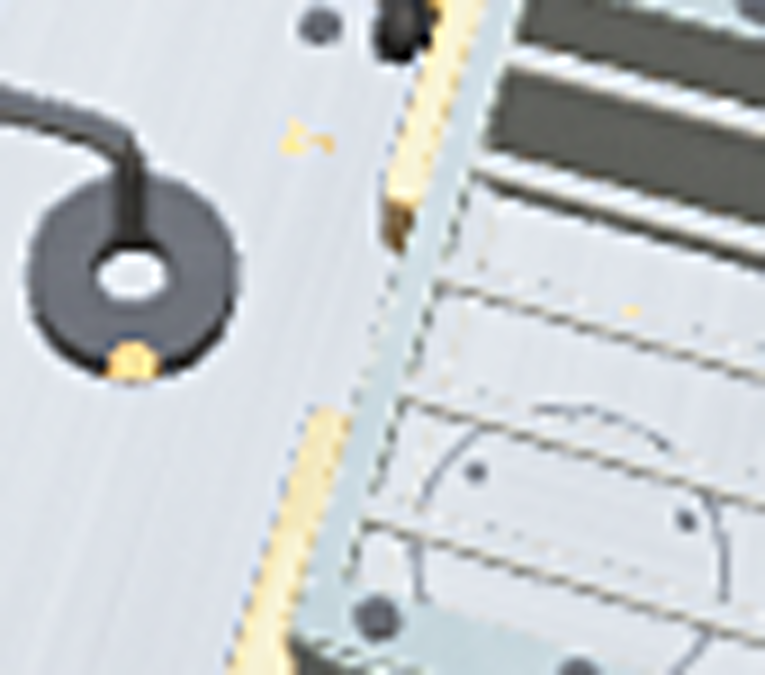

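```bash
cat > ret.py <<'E'
from tr import *
from h import tool
_,_,s=tool(); q00=s['q']
opts={
'yaw75':[([.3389,-.2758,.19],-25.2),([.27,-.30,.283],-25.2),([.27,-.30,.283],75),([.28,-.157,.283],75),([.315,0,.283],75),([.28,.14,.283],75),([.28,.14,.283],16.4),([.3997,.2307,.285],16.4),([.3997,.2307,.129],16.4)],
'yaw75r':[([.3389,-.2758,.19],-25.2),([.27,-.30,.283],-25.2),([.27,-.30,.283],75),([.29,-.17,.30],75),([.33,0,.30],75),([.31,.15,.30],75),([.31,.15,.30],16.4),([.3997,.2307,.285],16.4),([.3997,.2307,.129],16.4)],
'trail':[([.3389,-.2758,.19],-25.2),([.27,-.30,.283],-25.2),([.27,-.30,.283],-80),([.29,-.17,.283],-80),([.32,0,.283],-80),([.30,.15,.283],-80),([.30,.2,.283],16.4),([.3997,.2307,.285],16.4),([.3997,.2307,.129],16.4)],
'high':[([.3389,-.2758,.19],-25.2),([.27,-.30,.30],-25.2),([.27,-.30,.32],75),([.28,-.157,.32],75),([.315,0,.32],75),([.28,.14,.32],75),([.28,.14,.30],16.4),([.3997,.2307,.285],16.4),([.3997,.2307,.129],16.4)],
}
for k,W in opts.items():
    print(k); q=q00
    for p,y in W: q=trace(q,np.array(p),y)
E
python3 ret.py
```

```text
yaw75
n 15 maxstep 0.0094 margin 0.194 [ 0.2   0.3   0.47  2.22 -0.22  0.66 -1.18] dist 0.059
n 30 maxstep 0.0083 margin 0.21 [ 0.22  0.06  0.56  2.22 -0.04  0.88 -1.2 ] dist 0.118
n 101 maxstep 0.0172 margin 0.222 [ 0.3   0.06  0.47  2.21 -0.03  0.88  0.54] dist 0.0
n 36 maxstep 0.0121 margin 0.077 [ 0.13 -0.11  0.26  2.36  0.04  0.88  0.11] dist 0.143
n 41 maxstep 0.0118 margin 0.061 [-0.07 -0.1  -0.03  2.36 -0.    0.88 -0.36] dist 0.161
n 37 maxstep 0.0118 margin 0.072 [-0.26 -0.09 -0.29  2.35 -0.03  0.88 -0.79] dist 0.144
n 59 maxstep 0.0172 margin 0.093 [-0.19 -0.09 -0.36  2.34 -0.04  0.88 -1.8 ] dist 0.0
n 38 maxstep 0.0084 margin 0.103 [-0.26  0.2  -0.37  2.05  0.09  0.91 -1.97] dist 0.15
n 39 maxstep 0.0092 margin 0.284 [-0.35  0.46 -0.3   2.16  0.25  0.55 -2.11] dist 0.156
yaw75r
n 15 maxstep 0.0094 margin 0.194 [ 0.2   0.3   0.47  2.22 -0.22  0.66 -1.18] dist 0.059
n 30 maxstep 0.0083 margin 0.21 [ 0.22  0.06  0.56  2.22 -0.04  0.88 -1.2 ] dist 0.118
n 101 maxstep 0.0172 margin 0.222 [ 0.3   0.06  0.47  2.21 -0.03  0.88  0.54] dist 0.0
n 34 maxstep 0.0121 margin 0.125 [ 0.1
[... 8106 characters left out ...]
 34 maxstep 0.0084 margin 0.214 [ 0.22  0.03  0.56  2.2  -0.02  0.92 -1.23] dist 0.132
n 101 maxstep 0.0171 margin 0.241 [ 0.22 -0.01  0.54  2.17  0.    0.97  0.5 ] dist 0.02
n 36 maxstep 0.0119 margin 0.124 [ 0.08 -0.17  0.29  2.32  0.06  0.99  0.08] dist 0.143
n 41 maxstep 0.0112 margin 0.109 [-0.1  -0.16 -0.01  2.31 -0.    0.99 -0.37] dist 0.161
n 37 maxstep 0.0111 margin 0.12 [-0.26 -0.15 -0.28  2.3  -0.05  0.99 -0.77] dist 0.144
n 59 maxstep 0.0173 margin 0.119 [-0.16 -0.12 -0.38  2.32 -0.05  0.93 -1.79] dist 0.02
n 38 maxstep 0.0094 margin 0.126 [-0.24  0.2  -0.4   2.05  0.1   0.91 -1.98] dist 0.151
n 39 maxstep 0.0091 margin 0.285 [-0.33  0.47 -0.32  2.16  0.27  0.56 -2.13] dist 0.156
```

Request:
drive_tool(increments=[0,0,-8,0,0,0,0,0,-14,0,0,0,0,0,-16,0,0,0,0,0,-14,0,0,0,0,0,-8,0,0,0])

```text
clock: 25.55
tool_pos: [0.3392, -0.2761, 0.1908]
ee_rot: [-0.0, 0.976, -0.22, 0.001]
wrist_force: [0.5, -0.1, -1.5]
opening: 0.249
```

```bash
python3 -c "
from h import *; plan([.27,-.30,.287],-25.2)"
```

```text
tcp [ 0.3392 -0.2761  0.1908] shift tool mm [-52.1  51.3 -96.3] dist 120.9 yaw now -25.41 tilt [ 0.07 -0.  ] F [ 0.45 -0.09 -1.47] clk 25.55
turn tool deg [-0.02 -0.06 -0.21]
```

Request:
drive_tool(increments=[-8,8,-15,0,0,0,-12,12,-22,0,0,0,-13,13,-24,0,0,0,-12,12,-22,0,0,0,-7,6,-13,0,0,0])

```text
clock: 26.05
tool_pos: [0.2689, -0.3003, 0.287]
ee_rot: [-0.0, 0.975, -0.221, 0.001]
wrist_force: [0.9, -0.0, -1.2]
opening: 0.243
```

Request:
drive_tool(increments=[0,0,0,0,0,-6,0,0,0,0,0,-8.5,0,0,0,0,0,-8.5,0,0,0,0,0,-8.5,0,0,0,0,0,-8.5])

```text
clock: 26.55
tool_pos: [0.2698, -0.2995, 0.2855]
ee_rot: [-0.0, 0.992, 0.13, -0.0]
wrist_force: [0.6, 0.6, -0.6]
opening: 0.247
```

Request:
drive_tool(increments=[0,0,0,0,0,-8.5,0,0,0,0,0,-8.5,0,0,0,0,0,-8.5,0,0,0,0,0,-8.5,0,0,0,0,0,-8.5])

```text
clock: 27.05
tool_pos: [0.2698, -0.2995, 0.2855]
ee_rot: [-0.0, 0.877, 0.481, -0.0]
wrist_force: [0.2, -0.5, -1.5]
opening: 0.244
```

Request:
drive_tool(increments=[0,0,0,0,0,-8.5,0,0,0,0,0,-6,0,0,0,0,0,-3.6,0,0,0,0,0,0,0,0,0,0,0,0])

```text
clock: 27.55
tool_pos: [0.27, -0.2996, 0.2855]
ee_rot: [-0.0, 0.793, 0.609, 0.0]
wrist_force: [-0.3, -0.6, -1.4]
opening: 0.249
```

```bash
python3 -c "
from h import *; plan([.28,-.157,.287],75); print(observe()['q'].round(2))"
```

```text
tcp [ 0.27   -0.2996  0.2855] shift tool mm [140.4 -27.   -1.4] dist 143.0 yaw now 75.1 tilt [-0.02  0.03] F [-0.29 -0.57 -1.42] clk 27.55
turn tool deg [-0.02 -0.03  0.1 ]
[ 0.29  0.05  0.49  2.21 -0.03  0.88  0.54]
```

Request:
drive_tool(increments=[16,-4,0,0,0,0,28,-6,0,0,0,0,32,-6,0,0,0,0,32,-6,0,0,0,0,32,-5,0,0,0,0])

```text
clock: 28.05
tool_pos: [0.2795, -0.1562, 0.2856]
ee_rot: [-0.0, 0.793, 0.609, 0.0]
wrist_force: [1.9, -0.3, -0.7]
opening: 0.249
```

Request:
drive_tool(increments=[32,2,0,0,0,0,32,2,0,0,0,0,32,0,0,0,0,0,32,-2,0,0,0,0,32,-6,0,0,0,0])

```text
clock: 28.55
tool_pos: [0.3171, -0.0004, 0.2858]
ee_rot: [-0.0, 0.793, 0.609, 0.0]
wrist_force: [1.1, -0.7, -1.1]
opening: 0.247
```

Request:
drive_tool(increments=[30,-12,0,0,0,0,30,-16,0,0,0,0,28,-16,0,0,0,0,22,-14,0,0,0,0,12,-8,0,0,0,0])

```text
clock: 29.05
tool_pos: [0.2834, 0.1348, 0.2858]
ee_rot: [-0.0, 0.792, 0.611, 0.0]
wrist_force: [0.1, 0.6, -0.4]
opening: 0.248
```

```bash
python3 -c "
from h import *; plan([.3997,.2307,.29],16.44); print(observe()['q'].round(2))"
```

```text
tcp [0.2834 0.1348 0.2858] shift tool mm [122.3  88.   -4.1] dist 150.8 yaw now 75.27 tilt [-0.    0.04] F [ 0.1   0.56 -0.36] clk 29.05
turn tool deg [-3.000e-02 -3.000e-02  5.883e+01]
[-0.27 -0.09 -0.26  2.34 -0.03  0.89 -0.77]
```

Request:
drive_tool(increments=[0,0,0,0,0,6,0,0,0,0,0,8.5,0,0,0,0,0,8.5,0,0,0,0,0,8.5,0,0,0,0,0,8.5])

```text
clock: 29.55
tool_pos: [0.2841, 0.1331, 0.2857]
ee_rot: [-0.0, 0.954, 0.299, -0.0]
wrist_force: [0.1, -0.6, -1.6]
opening: 0.249
```

Request:
drive_tool(increments=[0,0,0,0,0,8.5,0,0,0,0,0,6.5,0,0,0,0,0,3.8,0,0,0,0,0,0,0,0,0,0,0,0])

```text
clock: 30.05
tool_pos: [0.2841, 0.1331, 0.2857]
ee_rot: [-0.0, 0.99, 0.143, -0.0]
wrist_force: [0.0, -0.7, -1.2]
opening: 0.247
```

```bash
python3 -c "
from h import *; plan([.3997,.2307,.215],16.44); print(observe()['q'].round(2))"
```

```text
tcp [0.2841 0.1331 0.2857] shift tool mm [138.5 -60.9  70.7] dist 167.0 yaw now 16.45 tilt [-0.02  0.03] F [ 0.05 -0.71 -1.21] clk 30.05
turn tool deg [-0.03  0.01  0.01]
[-0.19 -0.09 -0.33  2.34 -0.04  0.89 -1.78]
```

Request:
drive_tool(increments=[16,-7,0,0,0,0,28,-12,0,0,0,0,34,-15,4,0,0,0,34,-15,8,0,0,0,18,-8,12,0,0,0])

```text
clock: 30.55
tool_pos: [0.3952, 0.2266, 0.2619]
ee_rot: [-0.001, 0.99, 0.143, 0.001]
wrist_force: [-0.0, -0.3, -1.1]
opening: 0.249
```

Request:
drive_tool(increments=[8,-4,14,0,0,0,0.5,0,14,0,0,0,0,0,10,0,0,0,0,0,6,0,0,0,0,0,2,0,0,0])

```text
clock: 31.05
tool_pos: [0.3995, 0.2305, 0.2153]
ee_rot: [-0.0, 0.99, 0.143, -0.001]
wrist_force: [-0.1, 0.2, -1.5]
opening: 0.249
```

Run:
```python
from h import *
import pickle
plan([.3997,.2307,.1291],16.44); print(observe()['q'].round(2))
p,R,s=tool()
c=camera('wrist'); c['p'],c['Rt']=p,R; save(c,'w5.png'); pickle.dump(c,open('w5.pkl','wb'))
c=camera('scene'); pickle.dump(c,open('s13.pkl','wb')); cv2.imwrite('pics/s13.png',cv2.resize(c['img'][90:220,215:345,::-1],None,fx=4.5,fy=4.5,interpolation=cv2.INTER_CUBIC))
```

```text
tcp [0.3995 0.2305 0.2153] shift tool mm [ 0.3 -0.1 86.2] dist 86.2 yaw now 16.41 tilt [-0.06  0.  ] F [-0.06  0.23 -1.54] clk 31.05
turn tool deg [-0.02  0.06 -0.03]
[-0.3   0.31 -0.34  2.11  0.15  0.75 -2.02]
```

View pics/w5.png

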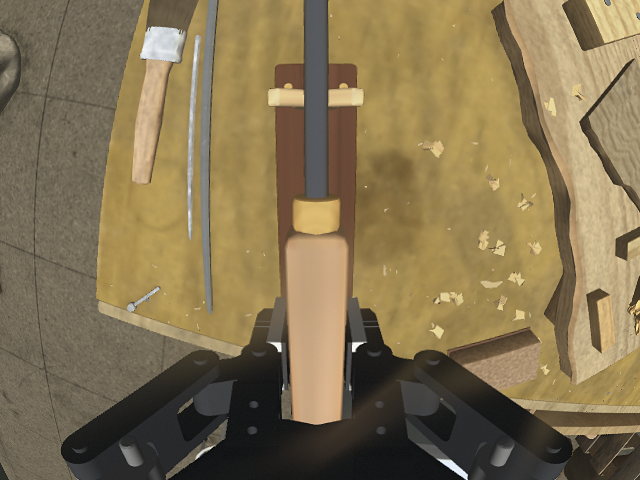

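View pics/s13.png

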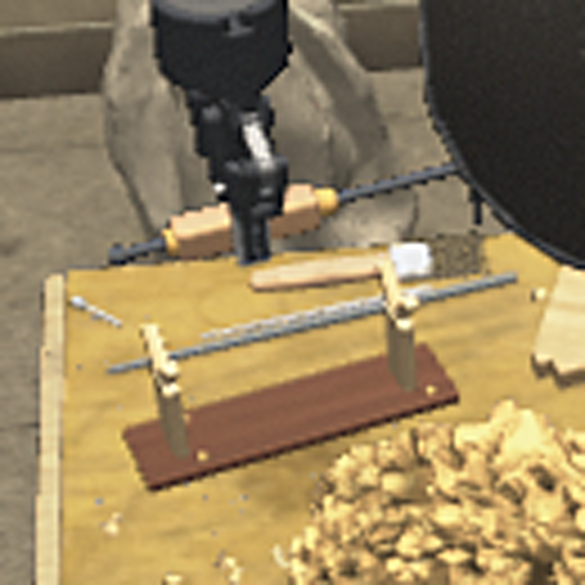

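Request:
drive_tool(increments=[0,0,10,0,0,0,0,0,18,0,0,0,0,0,18,0,0,0,0,0,14,0,0,0,0,0,8,0,0,0])

```text
clock: 31.65
tool_pos: [0.3995, 0.2305, 0.1467]
ee_rot: [-0.0, 0.99, 0.143, -0.001]
wrist_force: [-0.3, -0.2, -0.8]
opening: 0.248
```

Request:
drive_tool(increments=[0,0,5,0,0,0,0,0,4,0,0,0,0,0,3,0,0,0,0,0,3,0,0,0,0,0,2,0,0,0])

```text
clock: 32.15
tool_pos: [0.3999, 0.2309, 0.1308]
ee_rot: [-0.0, 0.99, 0.143, 0.0]
wrist_force: [-0.3, 0.2, -0.7]
opening: 0.252
```

Run:
```python
from h import *
plan([.3997,.2307,.1291],16.44); print(observe()['ft_torque'])
p,R,s=tool()
c=camera('wrist'); save(c,'w6.png')
```

```text
tcp [0.3999 0.2309 0.1308] shift tool mm [-0.3  0.1  1.7] dist 1.7 yaw now 16.39 tilt [0.01 0.04] F [-0.26  0.16 -0.71] clk 32.15
turn tool deg [-0.04 -0.03 -0.05]
[-0.00041649  0.07822737 -0.01847557]
```

View pics/w6.png

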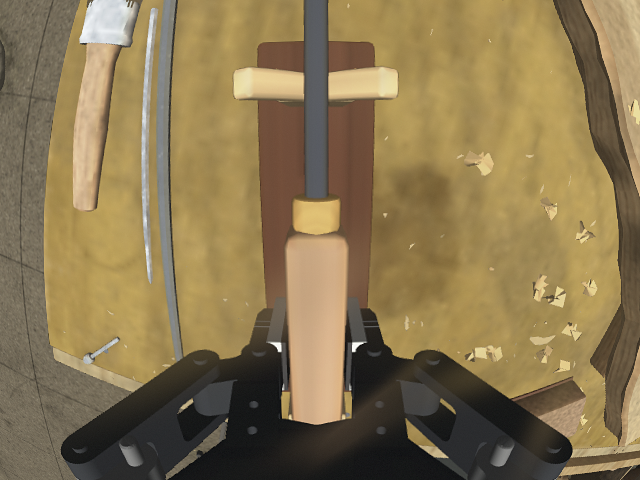

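Rod is in the front fork; ease down the last 1.7 mm.

Request:
drive_tool(increments=[0,0,0.6,0,0,0,0,0,0.6,0,0,0,0,0,0.5,0,0,0,0,0,0,0,0,0,0,0,0,0,0,0])

```text
clock: 32.7
tool_pos: [0.3999, 0.2309, 0.1292]
ee_rot: [-0.0, 0.99, 0.143, 0.0]
wrist_force: [-0.4, 0.2, 1.0]
opening: 0.242
```

Run:
```python
from h import *
plan([.3997,.2307,.1291],16.44); print(observe()['ft_torque'])
```

```text
tcp [0.3999 0.2309 0.1292] shift tool mm [-0.3  0.1  0.1] dist 0.3 yaw now 16.4 tilt [0.01 0.04] F [-0.44  0.18  1.01] clk 32.7
turn tool deg [-0.04 -0.02 -0.04]
[-0.03435833  0.04574638  0.09559987]
```

Request:
drive_tool(increments=[0,0,0,0,0,0,0,0,0,0,0,0,0,0,0,0,0,0,0,0,0,0,0,0,0,0,0,0,0,0], grip=-1)

```text
clock: 33.2
tool_pos: [0.3998, 0.2308, 0.129]
ee_rot: [-0.0, 0.99, 0.143, -0.0]
wrist_force: [1.1, -0.1, -0.0]
opening: 0.998
```

Request:
drive_tool(increments=[0,0,0,0,0,0,0,0,0,0,0,0,0,0,0,0,0,0,0,0,0,0,0,0,0,0,0,0,0,0])

```text
clock: 33.7
tool_pos: [0.3998, 0.2308, 0.1291]
ee_rot: [-0.0, 0.99, 0.143, -0.0]
wrist_force: [0.7, 0.2, 0.8]
opening: 1.003
```

Request:
drive_tool(increments=[0,0,-5,0,0,0,0,0,-10,0,0,0,0,0,-20,0,0,0,0,0,-30,0,0,0,0,0,-30,0,0,0])

```text
clock: 34.2
tool_pos: [0.3996, 0.2307, 0.2257]
ee_rot: [-0.0, 0.99, 0.143, -0.0]
wrist_force: [0.8, 0.6, 1.1]
opening: 0.998
```

Request:
drive_tool(increments=[0,0,-25,0,0,0,0,0,-15,0,0,0,0,0,-8,0,0,0,0,0,0,0,0,0,0,0,0,0,0,0])

```text
clock: 34.7
tool_pos: [0.3995, 0.2305, 0.2717]
ee_rot: [-0.0, 0.99, 0.143, -0.0]
wrist_force: [0.4, -0.4, -0.8]
opening: 1.001
```

Run:
```python
from col import *
import pickle
p,R,s=tool(); print(s['clock'],s['opening'],s['wrist_force'],p)
c=camera('wrist'); c['p'],c['Rt']=p,R; save(c,'w7.png'); pickle.dump(c,open('w7.pkl','wb'))
c=camera('scene'); pickle.dump(c,open('s14.pkl','wb')); save(c,'s14.png')
cv2.imwrite('pics/s14z.png',cv2.resize(c['img'][140:220,222:342,::-1],None,fx=6,fy=6,interpolation=cv2.INTER_CUBIC))
x=collar(c,*pix(c,np.r_[O-.054*ex+.0333*ey,.018])); print('collar',x[0],sh(x[0]))
for nm in ['s3.pkl','s14.pkl']:
    c=pickle.load(open(nm,'rb')); W=cloud(c)
    m=(W[...,2]>.03)&(W[...,2]<.16)&(abs(W[...,0]-.632)<.04)&(abs(W[...,1]+.17)<.04)
    print('bottle',W[m].mean(0).round(4),m.sum())
```

```text
34.7 1.0006059075432163 [ 0.40161754 -0.38293258 -0.80401376] [0.39953771 0.23046319 0.27167745]
collar [ 0.47576618 -0.34043549  0.0231377 ] [-54.4  33.3]
bottle [ 0.6286 -0.1784  0.0647] 333
bottle [ 0.6286 -0.1785  0.0648] 333
```

View pics/w7.png

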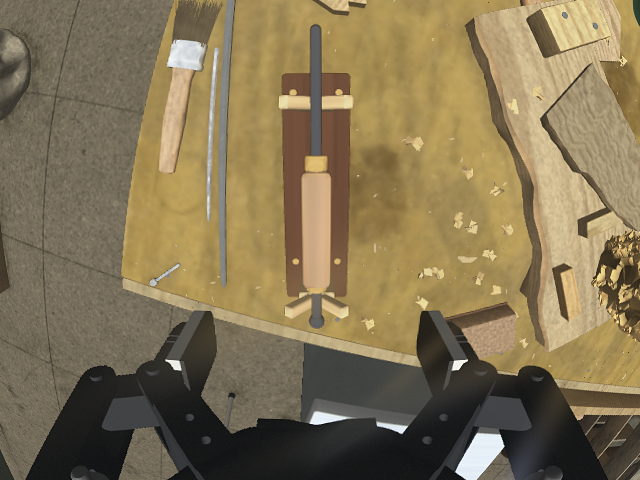

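View pics/s14.png

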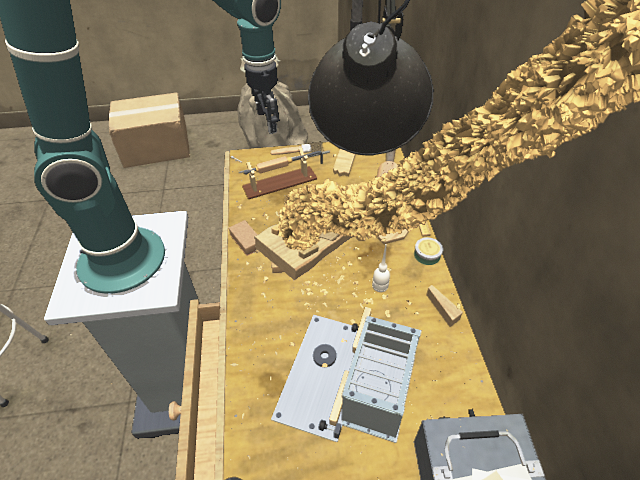

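View pics/s14z.png

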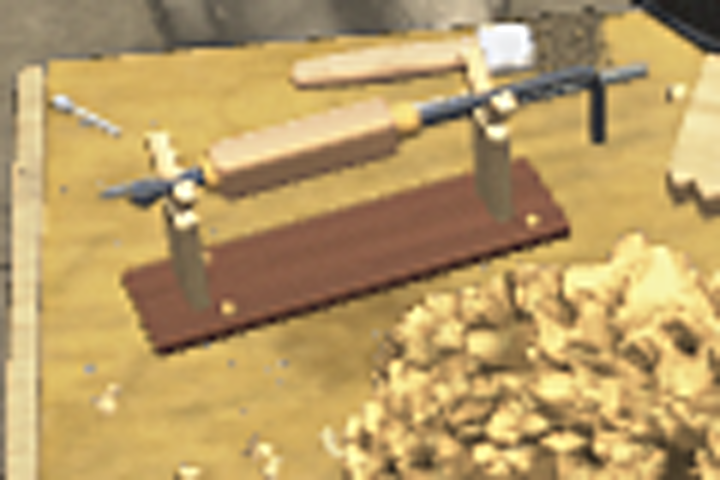

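The pictures show the hook hanging in both forks with its tip down at (597,140) of the enlargement, same as at the start. The collar lies flat at (325,355) in front of the fence, and the bottle hasn't moved. I'm handing in.

```bash
python3 -c "
from h import *; print(close_job())"
```

```text
the job is handed in; nothing more can be done
None
```

The collar is out and the hook is back in its rest; I handed the job in at about 35 s of the 72 s allowed. I took the hook from its rest, carried it round the carving and reached in over the fence. The tip went into the collar's bore; I slid the collar about 8 mm sideways to line it up with the gap, then drew it out along the table.

**Last checks:**
- **Collar:** it lies flat in front of the fence, its centre about 54 mm from the front face, so its near edge is about 29 mm clear. It did not move after I let go of it.
- **Forces:** I felt no contact with the boards or the guard. The wrist force stayed at about 2 N or less while the collar was being drawn.
- **Hook:** it hangs in both forks with its tip down, in the same place in the picture as at the start.
- **Glue bottle:** unmoved to within 0.1 mm.
- **Gripper:** open, above the rest and touching nothing.

**What disagreed or went wrong:**
- **Gap position:** the two cameras differed by about 2.5 mm. I aimed between them, and the collar passed without touching.
- **Carry to the shaper:** joint 3 ran up to the end of its range and joint 2 was close to its own. One wrist reading there jumped to about 40 N. I put it down to the joint limit and saw no sign of contact, but did not confirm the cause. I backed the arm out slowly to free it, and the return stayed clear of the limits.

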